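# Free the mixing ball caught in a bottle's neck and load the bottle for filling

## Robot

A 6-joint arm with a two-finger parallel gripper is mounted at the origin on the work surface. World frame = base frame: x ahead of the robot, y to its left, z up, the work surface at z = 0. Lengths are in m, angles in rad, forces in N, time in s.
With the tool pointing down it reaches from about 0.35 to 0.975 m from the base axis. Payload 4.9 kg.
Tool frame: the origin (TCP) lies at the very end of the fingers, on their centre line; the grasp point (between the pads) lies 19 mm behind it; z points along the fingers, y is the direction in which the jaws open and shut (so a half turn about z gives the same grasp; the last joint's range is limited). The gripper opens to 85 mm and grips with 20 to 120 N. Pads are 22 mm wide; open, the fingers measure 114 mm over their backs; the gripper's body (76 mm by 85 mm) begins 54 mm behind the grasp point. The pads swing forward as they close: fully open they stand 13 mm farther back than shut.
Start: joints at [1.111, 0.053, 1.613, -0, 1.476, -0.119], TCP at [0.209, 0.589, 0.231] pointing down, gripper open.
Joint ranges: [-3.01, 3.01], [-1.01, 2.22], [0.06, 2.58], [-1.02, 4.17], [0.09, 2.62], [-3.14, 3.14]. Speed limits (rad/s): [2.57, 2.57, 3.14, 3.14, 3.14, 3.14].

## Interface

Orientations are given as a rotation vector (axis times angle).
In Python, from station import ctrl gives the robot as it stands.
- The arm moves only by the tool apply_moves, never from a script. Its argument "deltas" is a list of rows, each a list of 5 numbers: the shift along the tool's x, y, z in m, then the turn about the tool's z in rad, then the gripper's target within -1 to 1 (fully open at 1, half-way at 0, shut at -1). A call has exactly 8 rows; each row shifts and turns the pose as measured when the row begins, along the tool's axes as they then stand; what a row does not reach is not made up. A row lasts 1/8 s, in which the tool goes at most 62.5 mm and 10.7 degrees, less where a joint would pass 70% of its speed; a pose out of reach is approached as far as the arm can. A call with a gripper value outside its range is refused whole. The fingers move at their own pace and stop on an object; "grip_force" is the grip in N (left out, the last holds). Time passes only in rows, so rows that do not move let the fingers close, or fill a call up. It gives the time, the measured TCP pose, the force and the opening at its end, in the units of the state.
- ctrl.get_obs(): the state, without advancing time (a new reading comes with each control period).
- ctrl.get_image(name): name is "scene" or "top" or "wrist"; returns a dict with "img" (400x640x3 uint8, red, green, blue), "range_z" (400x640 float32, m along the optical axis (not along the pixel's ray), 0 where there is no reading), "mtx" (3x3 intrinsics, pixels), "k1" (the pictures are not rectified: a ray, as slopes to the right and down, at radius r is drawn at 1 + k1 r^2 times it, then the intrinsics apply), "eye" and "attitude" of the camera in the world; the wrist camera has in their place "mount" (4x4, takes a point from camera to tool coordinates, whose origin is the TCP and whose axes are the flange's). Camera axes: x right, y down, z forward; pixel columns grow to the right and rows downward; lengths in m; the calibration is good to about 2 mm. A picture is of the moment at which its call begins: read the wrist's pose just before it.
- ctrl.finish_job(): hands the job in, once; it reports no verdict.
Trained networks look in a picture, given as the dict that the camera call returned (one of the last four; its "shot" number tells which), for a name from the list of things; names that differ only in an ending like _2 or _b are one class to them, and where a whole thing is asked for, a point or a joint stands for the part that bears it (a point fixed in the world has none). Each returns a list of dicts, best first, with "confidence" (0 to 1); they miss things now and then, are a little off and sometimes report something else, mostly with a low value. They report only what shows in the picture. A call takes as long as a camera call. They do not tell look-alikes from the thing itself.
- ctrl.search_frame(picture, target): "extent" ([left, top, width, height] in pixels, round what is visible of it).
- ctrl.spot_point(picture, target): "uv" ([column, row] in pixels: a listed point, or the origin of a listed thing).
The state is a dict: "t": time; "q": joint angles; "dq": joint speeds; "effort": joint torques, N m; "tool_pos": TCP position; "tool_rot": TCP orientation; "contact_force": force on the tool from outside, world axes, zero at the start; "wrist_torque": the same for the moment, N m; "opening": finger opening in m.
Only numpy, scipy, OpenCV 4.12 (cv2) and the standard library are available. Lean on these libraries where they do the work, as an engineer would, in place of code of your own. Each camera call takes 0.05 s, during which the arm holds its last target.

## Task

The steel mixing ball is caught in the neck of the open bottle on the round plate: rock the bottle well over from side to side, along its wide direction, until the ball has dropped to the bottom, keeping the ball inside. Then stand the bottle upright in the empty pocket of the grey carrier, fully down, without dropping it, and let go. Leave the two capped bottles, the jar, the funnel and the hub where they are.

Things in the scene. Friction and masses are not known exactly. Their poses are not given: they have to be found in the camera images.
- bottle: The only open bottle: clear plastic, flat, 120 mm tall, 80 to 145 g. Origin: centre of its underside; z up through the mouth, y along the wide direction, x along the thin one. Body 40 (x) by 62 mm (y) up to a flat shoulder at z 66 mm; floor 4 mm, walls 3 mm. It stands on the round plate at any yaw; a half turn looks the same from outside.
- bottle_neck (a point): Point on the bottle's axis at mid-neck, 93 mm above its underside. The neck is rectangular, 23 (x) by 34 mm (y) outside, z 66 to 120 mm; its flat sides are the place to grip, from above, closing along the bottle's x. Inside it is 17 by 28 mm, open at the top. Grip firmly: the bottle must not swing in the fingers.
- upper_ledge (a point): Tip of the upper ledge in the neck, 99 mm above the underside, 3 mm to -y of the axis. The ledge spans the neck and reaches 11 mm out from the -y wall, falling 10 degrees back to that wall: the ball lies in this trough. Leaning the bottle's top to its +y past 22 to 30 degrees (37 is sure, held half a second) rolls the ball off, on to the lower ledge.
- lower_ledge (a point): Tip of the lower ledge, 74 mm above the underside, 3 mm to +y of the axis: the same ledge mirrored, on the +y wall. Leaning the top to -y (37 degrees, half a second) rolls the ball off it into the body. A lean the wrong way does nothing: just rock on to both sides. Past about 60 degrees the ball may come out at the mouth.
- ball_center (a point): Centre of the steel ball, 14 mm diameter, 12 g, loose in the bottle. At the start it lies on the upper ledge, about 106 mm above the bottle's underside, seen through the mouth and the clear neck; on the lower ledge its height is about 81 mm; at the bottom 11 mm.
- plate: Round steel plate, 130 mm diameter, 12 mm high, fixed; the bottle stands on it within 15 mm of its middle. Origin: centre of its underside.
- carrier: Grey plastic open carrier, fixed, 58 mm (x) by 230 mm (y), 35 mm high, three pockets in a row along y, each 48 mm (x) by about 70 mm (y) inside, centres at y -75, 0 and +75 mm; walls and floor 5 mm. Origin: centre of its underside. Two pockets hold capped bottles, one is empty; the bottle fits with its wide direction along the row, either way round.
- mat: Black rubber mat, 36 mm by 60 mm, 3 mm thick, fixed on the floor of the empty pocket, in its middle. Origin: centre of its underside, 5 mm above the table; its top, on which the bottle is to stand, is 8 mm above the table. Its x axis lies along the carrier's row (along the carrier's y).
- capped0: A finished bottle in the carrier: same body as the open bottle (40 by 62 mm), with a wide black cap 32 by 40 mm, 120 mm tall, its underside 5 mm above the table. Origin: centre of its underside.
- capped1: The other finished bottle in the carrier, the same as capped0.
- jar: Round jar with a steel cap, 60 mm diameter, 75 mm tall. Origin: centre of its underside.
- funnel: Aluminium funnel standing mouth down, 72 mm diameter, 62 mm tall. Origin: centre of its underside.
- hub: Dark steel hub, 68 mm diameter, 28 mm tall. Origin: centre of its underside.
Mind the look-alikes: they are no part of the job. Several things have the shape of the carrier; the one meant has the colours described above.

How it is judged:
On the way:
1. the ball has dropped out of the neck to the bottom of the bottle (z of ball_center in the frame of bottle between 0 and 0.045 m), for 0.1 s.
At the end, for the whole second after the job is handed in: The released bottle stands still on the mat in the empty pocket (within 9 mm of its centre, origin under 6 mm above the mat's underside, tilt under 0.08 rad, wide direction along the row within 0.2 rad), with the ball at its bottom (centre under 30 mm above the bottle's underside) (horizontal distance between bottle and mat below 0.009 m and z of bottle in the frame of mat below 0.006 m and angle between bottle's own z axis and vertical below 0.08 rad and angle between the y axis of bottle and the y axis of carrier, either way round below 0.2 rad and linear speed of bottle below 0.02 m/s and horizontal distance between ball_center and bottle below 0.035 m and z of ball_center in the frame of bottle between 0 and 0.03 m); the robot touches nothing.
It fails at once if the ball comes out of the mouth of the bottle (z of ball_center in the frame of bottle above 0.13 m).
It fails at once if the bottle is dropped (falls faster than 0.8 m/s, about 3 cm of fall, with no finger on it) (linear speed of bottle above 0.8 m/s and contact force between the fingers and bottle below 0.1 N).
It fails at once if a capped bottle is shifted by more than 25 mm or tipped (distance of any of capped0, capped1 from where it was at the start of the episode above 0.025 m or angle between any of capped0, capped1's own z axis and vertical above 0.5 rad).
It fails at once if the jar, the funnel or the hub is shifted by more than 30 mm (distance of any of jar, funnel, hub from where it was at the start of the episode above 0.03 m).
It also fails if it takes over 53 s, if anything falls off the work surface, if the arm or the gripper's body presses on something with over 40 N, if the wrist force passes 120 N, or if a joint passes its speed limit or range.

## Working session

There is one attempt and no reset: what is moved stays moved. The work goes in short steps, Python scripts to look and compute and a tool call to move; the robot and the scene stay as the last step left them, time stands still between calls to the robot, and variables do not carry over. Pictures are saved under pics/ and viewed, and the job is handed in when it is done.

Besides the shell and the picture viewer there is one more tool, called after "Call:" as name([rows], argument=value, ...), one row to a line, values as JSON. apply_moves: Moves the arm, as the interface text tells. Its arguments: {"type":"object","properties":{"deltas":{"type":"array"},"grip_force":{"type":"number"}},"required":["deltas"]}

```bash
ls; mkdir -p pics; cat > h.py <<'E'
import numpy as np, cv2
from scipy.spatial.transform import Rotation as R
from station import ctrl
def att(p):
    a=np.array(p["attitude"],float)
    if a.shape==(3,3): return a
    return R.from_rotvec(a).as_matrix() if a.size==3 else R.from_quat(a).as_matrix()
def campose(p,obs=None):
    if "mount" in p:
        M=np.array(p["mount"]); Rt=R.from_rotvec(obs["tool_rot"]).as_matrix()
        return Rt@M[:3,:3], Rt@M[:3,3]+np.array(obs["tool_pos"])
    return att(p),np.array(p["eye"],float)
def ray(p,u,v):
    K=np.array(p["mtx"]); x=(u-K[0,2])/K[0,0]; y=(v-K[1,2])/K[1,1]
    rd=np.hypot(x,y); r=rd
    for _ in range(20): r=rd/(1+p["k1"]*r*r)
    s=r/rd if rd>1e-9 else 1
    return np.array([x*s,y*s,1.])
def at_z(p,u,v,z,obs=None):
    Rm,e=campose(p,obs); d=Rm@ray(p,u,v); return e+d*(z-e[2])/d[2]
def at_depth(p,u,v,obs=None):
    Rm,e=campose(p,obs); return e+Rm@ray(p,u,v)*p["range_z"][int(v),int(u)]
def proj(p,X,obs=None):
    Rm,e=campose(p,obs); c=Rm.T@(np.array(X)-e); x,y=c[0]/c[2],c[1]/c[2]; k=1+p["k1"]*(x*x+y*y)
    K=np.array(p["mtx"]); return np.array([K[0,0]*x*k+K[0,2],K[1,1]*y*k+K[1,2]])
def save(p,n): cv2.imwrite(n,cv2.cvtColor(p["img"],cv2.COLOR_RGB2BGR))
E
python3 - <<'E'
from h import *
print(ctrl.get_obs())
for n in ["scene","top"]:
    p=ctrl.get_image(n); save(p,f"pics/{n}0.png")
    print(n,p["mtx"],p["k1"],p["eye"],p["attitude"])
    for t in ["bottle","bottle_neck","plate","carrier","mat","capped0","jar","funnel","hub","ball_center"]:
        for d in ctrl.spot_point(p,t)[:3]: print(t,d)
E
```

```text
pics
{'t': 0.0, 'q': array([ 1.11097498e+00,  5.33793509e-02,  1.61433377e+00, -1.71752200e-05,
        1.47597680e+00, -1.18986831e-01]), 'dq': array([-0.00090523,  0.00084601, -0.00038218,  0.00097547,  0.00029309,
       -0.00052571]), 'effort': array([ 2.25492186e-04, -3.93674970e+01, -3.70177352e+01, -4.55148972e-05,
        7.00152726e-03, -3.82983671e-05]), 'tool_pos': array([0.20863388, 0.58847617, 0.23002531]), 'tool_rot': array([-0.5326924 , -3.09550898,  0.00316446]), 'contact_force': array([-1.08649127,  0.3917795 , -0.59654642]), 'wrist_torque': array([ 0.01272773,  0.02212044, -0.01300033]), 'opening': 0.0854932522273818}
scene [[365.41991937   0.         323.45112986]
 [  0.         365.41991937 201.81864927]
 [  0.           0.           1.        ]] -0.04932868523453247 [1.08644372 0.18313522 0.79377671] [-1.4439504  -2.21465248  0.81420294]
bottle {'uv': [422.4, 254.6], 'confidence': 0.94}
bottle_neck {'uv': [429.2, 232.2], 'confidence': 0.61}
bottle_neck {'uv': [450.6, 322.6], 'confidence': 0.61}
carrier {'uv': [435.6, 196.2], 'confidence': 0.73}
carrier {'uv': [27
[... 751 characters left out ...]
ottle_neck {'uv': [225.0, 199.1], 'confidence': 0.69}
bottle_neck {'uv': [224.7, 205.3], 'confidence': 0.41}
plate {'uv': [228.2, 204.5], 'confidence': 0.7}
carrier {'uv': [364.6, 271.9], 'confidence': 0.97}
carrier {'uv': [449.9, 141.2], 'confidence': 0.84}
carrier {'uv': [369.8, 194.8], 'confidence': 0.74}
mat {'uv': [369.1, 192.7], 'confidence': 0.75}
capped0 {'uv': [397.3, 194.8], 'confidence': 0.84}
capped0 {'uv': [344.7, 189.2], 'confidence': 0.61}
capped0 {'uv': [197.1, 156.3], 'confidence': 0.31}
jar {'uv': [199.4, 157.2], 'confidence': 0.69}
funnel {'uv': [294.3, 156.6], 'confidence': 0.95}
hub {'uv': [441.5, 275.2], 'confidence': 0.75}
hub {'uv': [288.5, 155.0], 'confidence': 0.53}
```

```bash
python3 - <<'E'
import cv2
a=cv2.imread("pics/scene0.png"); b=cv2.imread("pics/top0.png")
cv2.imwrite("pics/s0c.png",cv2.resize(a[110:360,220:500],None,fx=2.8,fy=2.4))
cv2.imwrite("pics/t0c.png",cv2.resize(b[110:310,150:500],None,fx=2.2,fy=2.2,interpolation=cv2.INTER_CUBIC))
E
```

```text
(no output)
```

View pics/scene0.png

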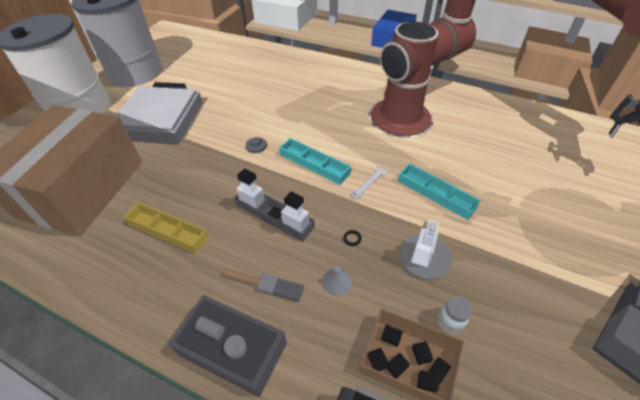

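View pics/s0c.png

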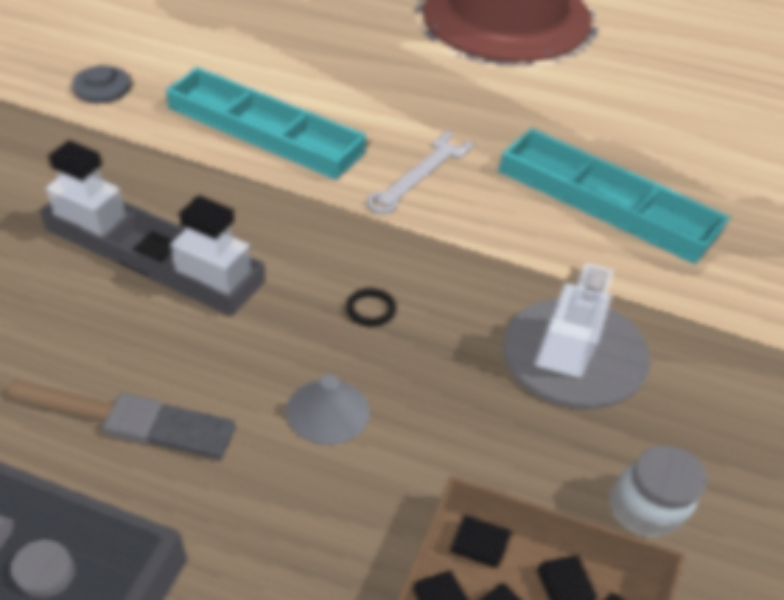

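View pics/t0c.png

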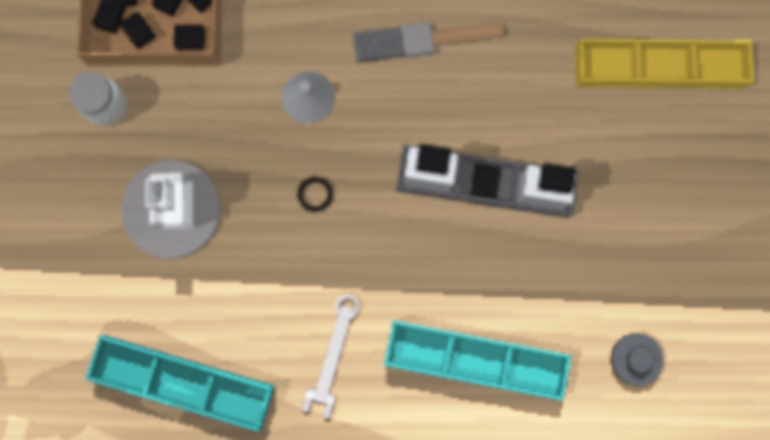

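The bottle stands on the plate at scene (425,250) / top (228,202), its wide side roughly along world x. The grey carrier is at scene (275,215) / top (370,193), with its middle pocket empty and a mat in it. Two teal and one yellow look-alike stand apart. Now I work out the positions.

```bash
python3 - <<'E'
from h import *
p=ctrl.get_image("top"); s=ctrl.get_image("scene")
im=p["img"].astype(int)
for n,uv,z in [("plate",(228.2,204.5),.012),("neck",(225,199),.093+.012),("bottle",(231.3,204.2),.012),("mat",(369.1,192.7),.008),("carrier",(369.8,194.8),.005),("jar",(199.4,157.2),0.0),("funnel",(294.3,156.6),0),("hub",(441.5,275.2),0)]:
    print(n,at_z(p,*uv,z).round(4))
for n,uv,z in [("bottle",(422.4,254.6),.012),("neck",(429.2,232.2),.105),("mat",(270.7,217.5),.008),("carr",(272.1,217.3),0),("funnel",(336.5,279),0),("jar",(451.7,320.2),0)]:
    print("s",n,at_z(s,*uv,z).round(4))
# heightmap from top camera in both regions
def hm(p,box,zlo,zhi):
    u0,v0,u1,v1=box; P=[]
    for v in range(v0,v1):
        for u in range(u0,u1):
            if p["range_z"][v,u]>0:
                X=at_depth(p,u,v)
                if zlo<X[2]<zhi: P.append(X)
    return np.array(P)
B=(195,160,265,240)
for lo,hi in [(.005,.02),(.06,.095),(.11,.16)]:
    P=hm(p,B,lo,hi)
    if len(P)<5: print("none",lo);continue
    r=cv2.minAreaRect(P[:,:2].astype(np.float32)*1000); print("bottle",lo,hi,len(P),np.median(P,0).round(4),P.mean(0).round(4),r)
C=(325,165,420,225)
for lo,hi in [(.025,.045),(.06,.08),(.11,.14)]:
    P=hm(p,C,lo,hi)
    if len(P)<5: print("none",lo);continue
    r=cv2.minAreaRect(P[:,:2].astype(np.float32)*1000); print("carr",lo,hi,len(P),np.median(P,0).round(4),r)
E
```

```text
plate [0.5373 0.2126 0.012 ]
neck [0.5402 0.2004 0.105 ]
bottle [0.5382 0.2036 0.012 ]
mat [ 0.5732 -0.1928  0.008 ]
carrier [ 0.5675 -0.1951  0.005 ]
jar [0.6793 0.3054 0.    ]
funnel [0.6812 0.025  0.    ]
hub [ 0.3369 -0.3985  0.    ]
s bottle [0.5409 0.2103 0.012 ]
s neck [0.5398 0.2067 0.105 ]
s mat [ 0.5879 -0.1971  0.008 ]
s carr [ 0.5807 -0.1978  0.    ]
s funnel [0.6838 0.0369 0.    ]
s jar [0.6761 0.3146 0.    ]
bottle 0.005 0.02 1156 [0.5301 0.2149 0.0112] [0.5359 0.216  0.0112] ((552.9539184570312, 213.7027587890625), (202.90414428710938, 227.79115295410156), 89.35596466064453)
bottle 0.06 0.095 238 [0.531  0.1952 0.077 ] [0.5381 0.2007 0.0768] ((589.703369140625, 229.83872985839844), (178.07044982910156, 61.41319274902344), 26.855947494506836)
bottle 0.11 0.16 132 [0.5442 0.2071 0.1278] [0.5428 0.2062 0.1254] ((542.6838989257812, 206.06106567382812), (34.8183479309082, 24.743223190307617), 4.5686421394348145)
carr 0.025 0.045 446 [ 0.5624 -0.198   0.0331] ((574.1057739257812, -195.40382385253906), (230.8512420654297, 58.96769714355469), 81.14913940429688)
carr 0.06 0.08 337 [ 0.57   -0.1531  0.0702] ((574.3467407226562, -195.2430419921875), (212.27154541015625, 40.88987731933594), 81.09925079345703)
carr 0.11 0.14 395 [ 0.5727 -0.2488  0.1242] ((574.3270874023438, -195.0360107421875), (190.09225463867188, 32.8534049987793), 81.32371520996094)
```

```bash
cat >> h.py <<'E'
def togo(X,wide=None,jaw=None):
    """shift in tool axes to world point X; jaw: world angle (deg) of tool y (mod 180)"""
    o=ctrl.get_obs(); Rt=R.from_rotvec(o["tool_rot"]).as_matrix()
    d=Rt.T@(np.array(X)-o["tool_pos"])
    print("t",round(o["t"],2),"tcp",np.round(o["tool_pos"],4),"opening",round(o["opening"],4),"F",np.round(o["contact_force"],1))
    for i,n in enumerate("xyz"): print(n,Rt[:,i].round(3),end=" ")
    print("q",o["q"].round(2)); print("delta tool",d.round(4))
    if jaw is not None:
        cur=np.degrees(np.arctan2(Rt[1,1],Rt[0,1])); dw=(jaw-cur+90)%180-90
        print("jaw now",cur.round(2),"world turn",dw.round(2),"-> tool z turn rad",np.radians(-dw).round(4))
E
python3 - <<'E'
from h import *
p=ctrl.get_image("top")
P=np.array([at_depth(p,u,v) for v in range(175,230) for u in range(200,255) if p["range_z"][v,u]>0])
N=P[(P[:,2]>.1)]
print("neck pts z",np.percentile(N[:,2],[5,50,95]))
T=N[N[:,2]>.122]; print(cv2.minAreaRect((T[:,:2]*1000).astype(np.float32)))
S=P[(P[:,2]>.073)&(P[:,2]<.083)&(np.hypot(P[:,0]-.5427,P[:,1]-.206)<.05)]
print(len(S),cv2.minAreaRect((S[:,:2]*1000).astype(np.float32)))
L=P[(P[:,2]>.008)&(P[:,2]<.016)&(np.hypot(P[:,0]-.54,P[:,1]-.21)<.08)]
print(L[:,:2].min(0),L[:,:2].max(0),(L[:,:2].min(0)+L[:,:2].max(0))/2)
togo([.5427,.2061,.25],jaw=94.6)
E
```

```text
neck pts z [0.10573155 0.12463106 0.1336662 ]
((542.838134765625, 206.12686157226562), (34.06881332397461, 24.609159469604492), 2.245227813720703)
180 ((542.62353515625, 206.0525665283203), (62.56187057495117, 41.617671966552734), 2.649353504180908)
[0.47525337 0.15166162] [0.6032374  0.28036244] [0.53924538 0.21601203]
t 1.25 tcp [0.2089 0.589  0.2313] opening 0.0853 F [ 0.9  0.5 -0.2]
x [-0.942  0.334  0.   ] y [ 0.334  0.942 -0.   ] z [-0. -0. -1.] q [ 1.11  0.05  1.61  0.    1.48 -0.12]
delta tool [-0.4426 -0.2493 -0.0187]
jaw now 70.47 world turn 24.13 -> tool z turn rad -0.4211
```

Call:
apply_moves([
  [-0.04, -0.022, 0, 0, 1],
  [-0.05, -0.028, 0, 0, 1],
  [-0.05, -0.028, 0, 0, 1],
  [-0.05, -0.028, 0, 0, 1],
  [-0.05, -0.028, 0, 0, 1],
  [-0.05, -0.028, 0, 0, 1],
  [-0.05, -0.028, 0, 0, 1],
  [-0.05, -0.028, 0, 0, 1],
], grip_force=60)

```text
t: 2.25
tool_pos: [0.5109, 0.247, 0.2327]
tool_rot: [0.519, 3.095, 0.006]
contact_force: [1.1, 0.6, 0.3]
opening: 0.0854
```

```bash
python3 - <<'E'
from h import *
togo([.5427,.2061,.15],jaw=92.5)
E
```

```text
t 2.25 tcp [0.5109 0.247  0.2327] opening 0.0854 F [1.1 0.6 0.3]
x [-0.945  0.326 -0.003] y [0.326 0.945 0.004] z [ 0.004  0.003 -1.   ] q [ 0.32 -0.09  1.75  0.    1.48 -0.92]
delta tool [-0.0432 -0.0287  0.0827]
jaw now 70.95 world turn 21.55 -> tool z turn rad -0.3761
```

Call:
apply_moves([
  [0, 0, 0, -0.125, 1],
  [0, 0, 0, -0.125, 1],
  [0, 0, 0, -0.125, 1],
  [-0.01, -0.014, 0, 0, 1],
  [-0.01, -0.014, 0, 0, 1],
  [-0.01, -0.014, 0, 0, 1],
  [0, 0, 0.03, 0, 1],
  [0, 0, 0.03, 0, 1],
])

```text
t: 3.25
tool_pos: [0.5525, 0.1973, 0.1754]
tool_rot: [-0.06, 3.128, 0.005]
contact_force: [-0.4, 0.8, -0.2]
opening: 0.0854
```

```bash
python3 - <<'E'
from h import *
o=ctrl.get_obs(); p=ctrl.get_image("wrist"); save(p,"pics/w1.png")
togo([.5427,.2061,.086],jaw=92.5)
print(p["mount"])
P=[]
for v in range(0,400,3):
    for u in range(0,640,3):
        if p["range_z"][v,u]>0.03:
            X=at_depth(p,u,v,o)
            if .07<X[2]<.16 and np.hypot(X[0]-.543,X[1]-.206)<.06: P.append(X)
P=np.array(P)
for lo,hi in [(.07,.09),(.122,.145)]:
    T=P[(P[:,2]>lo)&(P[:,2]<hi)]
    if len(T)>4: print(lo,len(T),np.median(T[:,2]),cv2.minAreaRect((T[:,:2]*1000).astype(np.float32)))
E
```

```text
t 3.3 tcp [0.5502 0.1967 0.1706] opening 0.0858 F [-1.6 -0.7 -1.8]
x [-0.999 -0.038 -0.006] y [-0.038  0.999  0.002] z [ 0.006  0.002 -1.   ] q [ 0.22 -0.    1.77  0.    1.37 -1.39]
delta tool [0.0076 0.0096 0.0845]
jaw now 92.18 world turn 0.32 -> tool z turn rad -0.0055
[[-8.12791318e-05 -9.65930348e-01 -2.58802156e-01  6.71970877e-02]
 [ 9.99999982e-01 -3.36667444e-05 -1.88404150e-04 -1.19507209e-04]
 [ 1.73272260e-04 -2.58802167e-01  9.65930333e-01 -1.41612906e-01]
 [ 0.00000000e+00  0.00000000e+00  0.00000000e+00  1.00000000e+00]]
0.07 155 0.07711915485583079 ((542.2206420898438, 209.10511779785156), (60.23787307739258, 39.014766693115234), 1.6891634464263916)
0.122 111 0.13058530886774858 ((541.9476928710938, 208.76187133789062), (34.56279754638672, 22.981931686401367), 2.176565408706665)
```

View pics/w1.png

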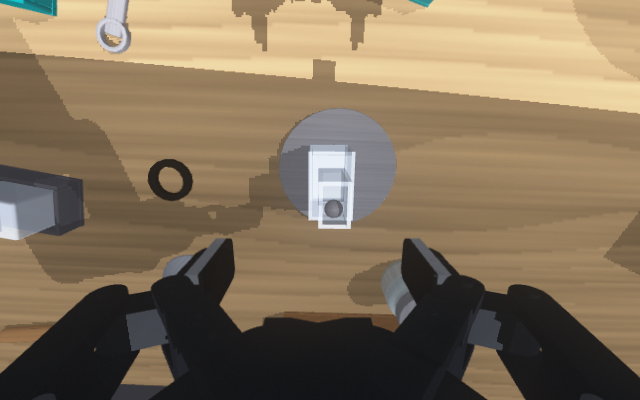

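Call:
apply_moves([
  [0.004, 0.006, 0.01, 0, 1],
  [0.003, 0.005, 0.015, 0, 1],
  [0, 0, 0.02, 0, 1],
  [0, 0, 0.02, 0, 1],
  [0, 0, 0.01, 0, 1],
  [0, 0, 0, 0, 1],
  [0, 0, 0, 0, 1],
  [0, 0, 0, 0, 1],
])

```text
t: 4.3
tool_pos: [0.5446, 0.2078, 0.0927]
tool_rot: [-0.058, 3.133, 0.003]
contact_force: [-0.3, 0.6, 0.5]
opening: 0.0858
```

```bash
python3 - <<'E'
from h import *
togo([.5424,.2075,.086],jaw=92.5)
E
```

```text
t 4.3 tcp [0.5446 0.2078 0.0927] opening 0.0858 F [-0.3  0.6  0.5]
x [-0.999 -0.037 -0.008] y [-0.037  0.999  0.002] z [ 0.008  0.002 -1.   ] q [ 0.24  0.07  1.83  0.    1.23 -1.37]
delta tool [ 0.0022 -0.0003  0.0066]
jaw now 92.11 world turn 0.39 -> tool z turn rad -0.0068
```

Call:
apply_moves([
  [0.002, 0, 0.004, -0.006, 1],
  [0, 0, 0.003, 0, 1],
  [0, 0, 0, 0, -1],
  [0, 0, 0, 0, -1],
  [0, 0, 0, 0, -1],
  [0, 0, 0, 0, -1],
  [0, 0, 0, 0, -1],
  [0, 0, 0, 0, -1],
], grip_force=20)

```text
t: 5.3
tool_pos: [0.5434, 0.2079, 0.0866]
tool_rot: [-0.068, 3.13, 0.004]
contact_force: [-0.2, -0.0, -0.7]
opening: 0.0226
```

Call:
apply_moves([
  [0, 0, 0, 0, -1],
  [0, 0, 0, 0, -1],
  [0, 0, -0.005, 0, -1],
  [0, 0, -0.01, 0, -1],
  [0, 0, -0.01, 0, -1],
  [0, 0, -0.01, 0, -1],
  [0, 0, -0.01, 0, -1],
  [0, 0, 0, 0, -1],
], grip_force=20)

```text
t: 6.3
tool_pos: [0.543, 0.2078, 0.1354]
tool_rot: [-0.068, 3.129, 0.004]
contact_force: [0.4, 0.5, -1.8]
opening: 0.0227
```

```bash
python3 - <<'E'
from h import *
togo([.65,.216,.12],jaw=92.5)
p=ctrl.get_image("scene"); save(p,"pics/s1.png")
a=cv2.imread("pics/s1.png"); cv2.imwrite("pics/s1c.png",cv2.resize(a[150:310,340:520],None,fx=4,fy=3.7))
E
```

```text
t 6.3 tcp [0.543  0.2078 0.1354] opening 0.0227 F [ 0.4  0.5 -1.8]
x [-0.999 -0.043 -0.012] y [-0.043  0.999  0.002] z [ 0.012  0.003 -1.   ] q [ 0.24  0.02  1.81  0.    1.3  -1.38]
delta tool [-0.107   0.0035  0.0166]
jaw now 92.48 world turn 0.02 -> tool z turn rad -0.0004
```

View pics/s1c.png

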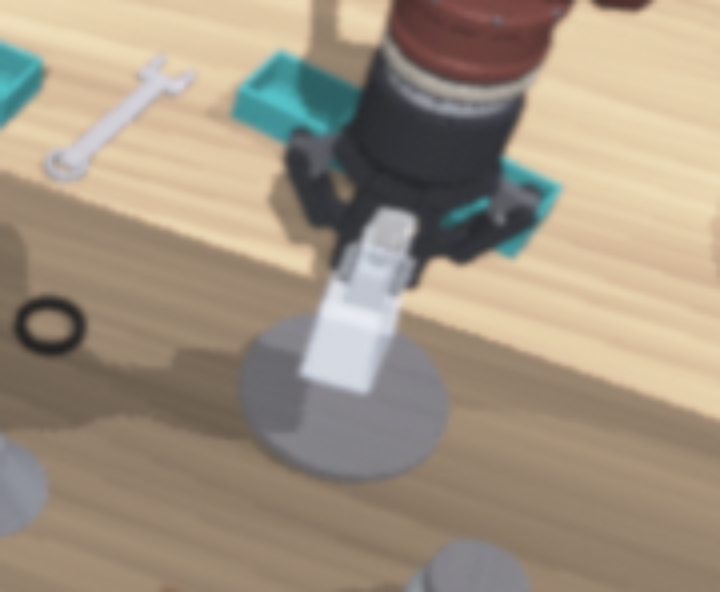

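Call:
apply_moves([
  [-0.012, 0.002, 0, 0, -1],
  [-0.018, 0.002, 0, 0, -1],
  [-0.018, 0, 0, 0, -1],
  [-0.018, 0, 0, 0, -1],
  [-0.018, 0, 0, 0, -1],
  [-0.015, 0, 0, 0, -1],
  [-0.008, 0, 0.005, 0, -1],
  [0, 0, 0.012, 0, -1],
])

```text
t: 7.35
tool_pos: [0.6556, 0.2169, 0.1131]
tool_rot: [-0.067, 3.134, 0.003]
contact_force: [-0.4, 0.0, -2.8]
opening: 0.0227
```

```bash
python3 - <<'E'
from h import *
togo([.65,.218,.0816],jaw=92.5)
E
```

```text
t 7.35 tcp [0.6556 0.2169 0.1131] opening 0.0227 F [-0.4  0.  -2.8]
x [-0.999 -0.043 -0.007] y [-0.043  0.999  0.002] z [ 0.007  0.002 -1.   ] q [ 0.21  0.29  1.55  0.    1.3  -1.4 ]
delta tool [0.0058 0.0013 0.0315]
jaw now 92.46 world turn 0.04 -> tool z turn rad -0.0007
```

Call:
apply_moves([
  [0, 0, 0.012, 0, -1],
  [0, 0, 0.012, 0, -1],
  [0, 0, 0.006, 0, -1],
  [0, 0, 0, 0, -1],
  [0.006, 0, 0, 0, -1],
  [0.007, 0, 0, 0, -1],
  [0.007, 0, 0, 0, -1],
  [0.007, 0, 0, 0, -1],
])

```text
t: 8.35
tool_pos: [0.6275, 0.2161, 0.0806]
tool_rot: [-0.068, 3.13, 0.004]
contact_force: [4.3, -1.6, 1.2]
opening: 0.023
```

```bash
python3 - <<'E'
from h import *
togo([.573,.216,.0786],jaw=92.5)
p=ctrl.get_image("scene"); save(p,"pics/s2.png")
a=cv2.imread("pics/s2.png"); cv2.imwrite("pics/s2c.png",cv2.resize(a[150:310,340:520],None,fx=4,fy=3.7))
E
```

```text
t 8.35 tcp [0.6275 0.2161 0.0806] opening 0.023 F [ 4.3 -1.6  1.2]
x [-0.999 -0.043 -0.011] y [-0.043  0.999  0.002] z [ 0.011  0.003 -1.   ] q [ 0.22  0.26  1.64  0.    1.23 -1.39]
delta tool [0.0545 0.0022 0.0014]
jaw now 92.47 world turn 0.03 -> tool z turn rad -0.0004
```

View pics/s2c.png

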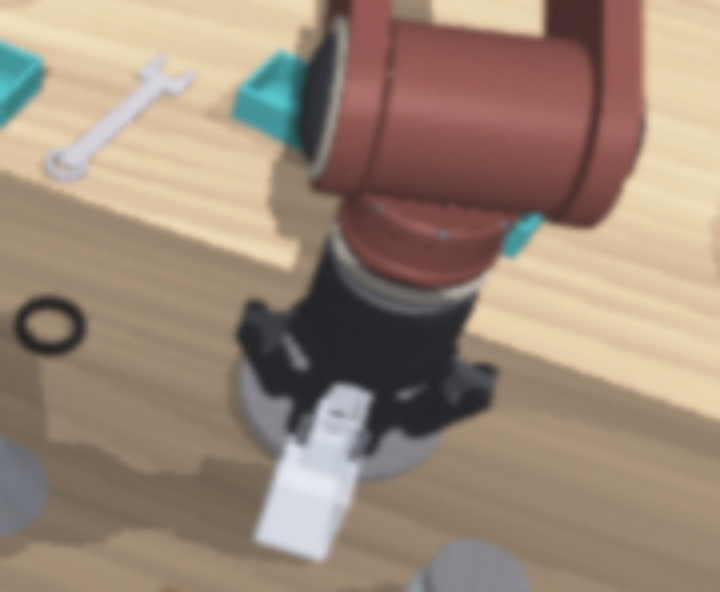

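Call:
apply_moves([
  [0.005, 0, -0.001, 0, -1],
  [0.006, 0, 0, 0, -1],
  [0.006, 0, 0, 0, -1],
  [0.006, 0, 0, 0, -1],
  [0.006, 0, 0, 0, -1],
  [0.006, 0, 0, 0, -1],
  [0.006, 0, 0, 0, -1],
  [0.004, 0, 0, 0, -1],
])

```text
t: 9.4
tool_pos: [0.58, 0.214, 0.082]
tool_rot: [-0.068, 3.127, 0.004]
contact_force: [3.6, 0.3, -1.7]
opening: 0.0229
```

```bash
python3 - <<'E'
from h import *
togo([.573,.216,.0786],jaw=92.5)
p=ctrl.get_image("scene"); save(p,"pics/s3.png")
a=cv2.imread("pics/s3.png"); cv2.imwrite("pics/s3c.png",cv2.resize(a[150:310,340:520],None,fx=4,fy=3.7))
E
```

```text
t 9.4 tcp [0.58  0.214 0.082] opening 0.0229 F [ 3.6  0.3 -1.7]
x [-0.999 -0.043 -0.013] y [-0.043  0.999  0.002] z [ 0.013  0.003 -1.   ] q [ 0.23  0.16  1.76 -0.    1.21 -1.38]
delta tool [0.0069 0.0023 0.0033]
jaw now 92.48 world turn 0.02 -> tool z turn rad -0.0003
```

View pics/s3c.png

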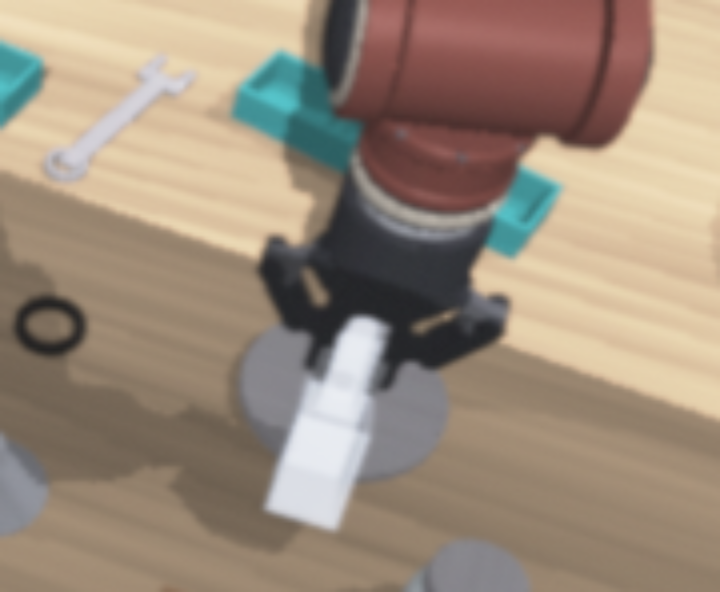

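Call:
apply_moves([
  [0.002, 0, 0.002, 0, -1],
  [0.003, 0, 0.002, 0, -1],
  [0.003, 0, 0, 0, -1],
  [0.001, 0, 0, 0, -1],
  [0, 0, 0, 0, -1],
  [0, 0, 0, 0, -1],
  [0, 0, 0, 0, -1],
  [0, 0, 0, 0, -1],
])

```text
t: 10.45
tool_pos: [0.5715, 0.2138, 0.0793]
tool_rot: [-0.068, 3.125, 0.004]
contact_force: [3.5, 0.7, 0.3]
opening: 0.0225
```

```bash
cat > tilt.py <<'E'
from h import *
import sys
n=sys.argv[1]
o=ctrl.get_obs(); p=ctrl.get_image("scene"); save(p,f"pics/{n}.png")
a=cv2.imread(f"pics/{n}.png"); cv2.imwrite(f"pics/{n}c.png",cv2.resize(a[150:310,340:520],None,fx=4,fy=3.7))
# overlay the predicted tilt: grasp point G, draw bottle outlines for each candidate tilt, score by bright mask
togo(o["tool_pos"])
G=np.array(o["tool_pos"])+[0,0,.019]
Rt=R.from_rotvec(o["tool_rot"]).as_matrix(); yb=-Rt[:,0]; yb[2]=0; yb/=np.linalg.norm(yb); xb=Rt[:,1]; zb=np.array([0,0,1.])
im=p["img"].astype(int); mask=((im.min(2)>150)&(im.max(2)-im.min(2)<45)).astype(np.uint8)
best=[]
def sil(th):
    y=np.cos(th)*yb-np.sin(th)*zb; z=np.sin(th)*yb+np.cos(th)*zb
    m=np.zeros(mask.shape,np.uint8)
    for hx,hy,z0,z1 in [(.02,.031,0,.066),(.0115,.017,.066,.12)]:
        c=np.array([proj(p,G+a*hx*xb+b*hy*y+(h-.093)*z) for a in(-1,1) for b in(-1,1) for h in(z0,z1)])
        cv2.fillConvexPoly(m,cv2.convexHull(c.astype(np.float32)).astype(np.int32),1)
    return m
sub=np.zeros_like(mask); sub[150:310,340:520]=1
for d in range(-60,61,2):
    m=sil(np.radians(d)); best.append(((m&mask).sum()/((m|(mask&sub)).sum()),d))
best.sort(reverse=True); print("lean of top to bottle axis along +world-x side (deg):",best[:4])
E
python3 tilt.py s4
```

```text
t 10.5 tcp [0.5714 0.2138 0.0794] opening 0.0227 F [3.1 0.  0.9]
x [-0.999 -0.043 -0.016] y [-0.043  0.999  0.002] z [ 0.016  0.003 -1.   ] q [ 0.24  0.15  1.78 -0.    1.2  -1.38]
delta tool [-0. -0.  0.]
lean of top to bottle axis along +world-x side (deg): [(np.float64(0.5890236119974473), -44), (np.float64(0.5871501272264631), -46), (np.float64(0.5841836734693877), -42), (np.float64(0.583386992916935), -40)]
```

View pics/s4c.png

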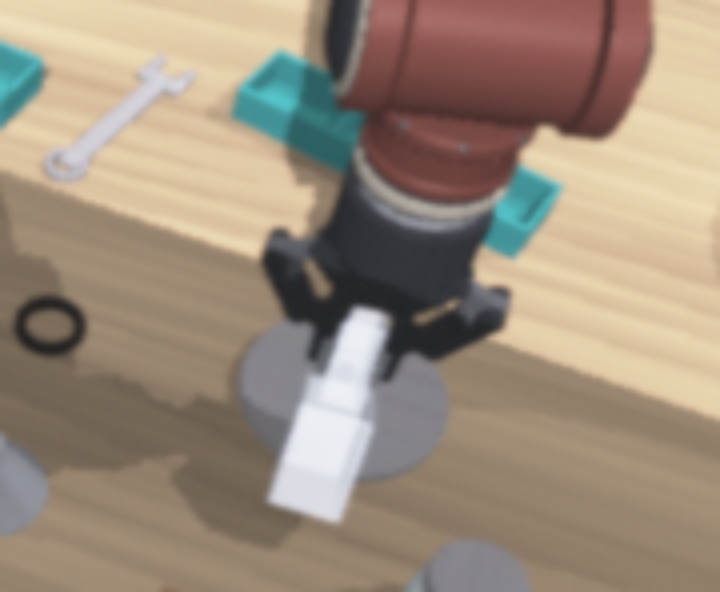

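The scene view shows the bottle leaning about 42° towards the robot. The silhouette fit gives −44 and the geometry gives −40. The ball showed on the +x side of the mouth, so this was the lean it needed first. Next I cross to the near side of the plate.

Call:
apply_moves([
  [0, 0, -0.012, 0, -1],
  [0, 0, -0.015, 0, -1],
  [0.02, 0.002, 0, 0, -1],
  [0.03, 0.002, 0, 0, -1],
  [0.03, 0.002, 0, 0, -1],
  [0.03, 0.001, 0, 0, -1],
  [0.025, 0, 0, 0, -1],
  [0.01, 0, 0, 0, -1],
])

```text
t: 11.5
tool_pos: [0.4145, 0.2137, 0.1073]
tool_rot: [0.068, -3.137, -0.001]
contact_force: [0.9, -0.0, -2.3]
opening: 0.0229
```

```bash
python3 tilt.py s5; python3 - <<'E'
from h import *
p=ctrl.get_image("top"); save(p,"pics/t5.png"); a=p["img"][:,:,::-1]
cv2.imwrite("pics/t5c.png",cv2.resize(a[160:280,180:290],None,fx=5,fy=5))
togo([.43,.216,.082],jaw=92.5)
E
```

```text
t 11.55 tcp [0.414  0.2137 0.1072] opening 0.0228 F [-0.   0.  -2.6]
x [-0.999 -0.044  0.004] y [-0.044  0.999  0.001] z [-0.004  0.001 -1.   ] q [ 0.32 -0.23  2.09  0.    1.28 -1.3 ]
delta tool [-0.0005 -0.0001 -0.0001]
lean of top to bottle axis along +world-x side (deg): [(np.float64(0.5764796310530361), -42), (np.float64(0.5668202764976958), -44), (np.float64(0.5666666666666667), -58), (np.float64(0.5616438356164384), -56)]
t 11.6 tcp [0.4153 0.2137 0.1074] opening 0.0228 F [-0.8  0.7 -1.1]
x [-0.999 -0.043  0.003] y [-0.043  0.999  0.001] z [-0.003  0.001 -1.   ] q [ 0.31 -0.22  2.09  0.    1.28 -1.3 ]
delta tool [-0.0148  0.0016  0.0254]
jaw now 92.48 world turn 0.02 -> tool z turn rad -0.0003
```

View pics/s5c.png

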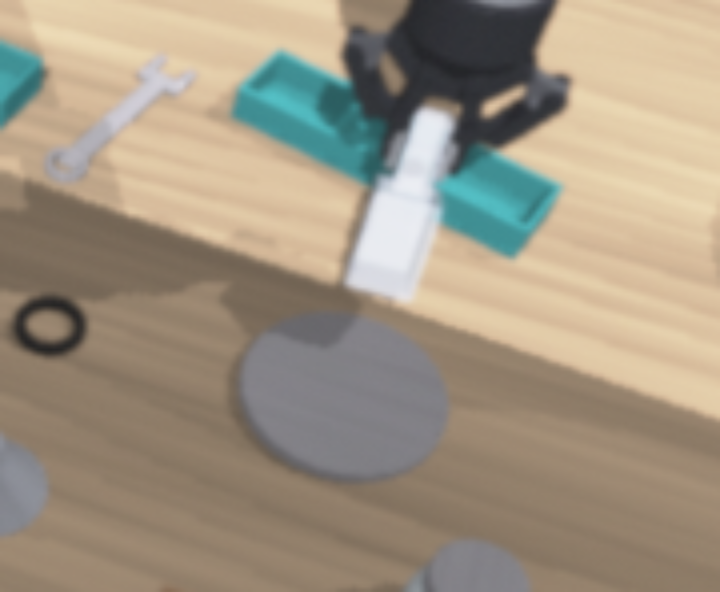

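```bash
python3 - <<'E'
from h import *
p=ctrl.get_image("top"); im=p["img"].astype(int)
m=(im[:,:,1]>im[:,:,0]+50)&(im[:,:,2]>im[:,:,0]+40)
m[:, 300:]=False
P=np.array([at_depth(p,u,v) for v,u in zip(*np.where(m)) if p["range_z"][v,u]>0])
P=P[(P[:,2]<.06)]
r=cv2.minAreaRect((P[:,:2]*1000).astype(np.float32)); print(r,cv2.boxPoints(r).round(0), np.percentile(P[:,2],[50,95]))
E
```

```text
((313.9426574707031, 193.56954956054688), (229.77748107910156, 58.64533233642578), 73.95105743408203) [[254.  91.]
 [310.  75.]
 [374. 296.]
 [318. 312.]] [0.00613263 0.03587112]
```

Call:
apply_moves([
  [0, 0.001, 0.01, 0, -1],
  [0, 0.001, 0.01, 0, -1],
  [0, 0, 0.005, 0, -1],
  [0, 0, 0, 0, -1],
  [-0.006, 0, 0, 0, -1],
  [-0.006, 0, 0, 0, -1],
  [-0.006, 0, 0, 0, -1],
  [-0.003, 0, 0, 0, -1],
])

```text
t: 12.65
tool_pos: [0.4389, 0.2168, 0.082]
tool_rot: [0.065, -3.133, -0.001]
contact_force: [-5.8, -1.3, 7.7]
opening: 0.0227
```

```bash
python3 - <<'E'
from h import *
togo([.4365,.216,.082],jaw=92.5)
E
```

```text
t 12.65 tcp [0.4389 0.2168 0.082 ] opening 0.0227 F [-5.8 -1.3  7.7]
x [-0.999 -0.042  0.008] y [-0.042  0.999  0.001] z [-0.008  0.    -1.   ] q [ 0.31 -0.13  2.05  0.    1.23 -1.31]
delta tool [ 0.0024 -0.0007  0.    ]
jaw now 92.38 world turn 0.12 -> tool z turn rad -0.002
```

Call:
apply_moves([
  [-0.004, 0, -0.0005, 0, -1],
  [-0.004, 0, -0.0005, 0, -1],
  [-0.004, 0, -0.0005, 0, -1],
  [-0.004, 0, -0.0005, 0, -1],
  [-0.004, 0, -0.001, 0, -1],
  [-0.004, 0, -0.0005, 0, -1],
  [-0.003, 0, 0, 0, -1],
  [-0.002, 0, 0, 0, -1],
])

```text
t: 13.65
tool_pos: [0.4693, 0.2181, 0.0878]
tool_rot: [0.065, -3.127, 0.0]
contact_force: [-3.0, -1.6, 4.3]
opening: 0.0225
```

```bash
python3 tilt.py s6
```

```text
t 13.7 tcp [0.4695 0.2182 0.0878] opening 0.0226 F [-3.6 -1.5  3.2]
x [-0.999 -0.041  0.013] y [-0.041  0.999  0.   ] z [-0.013 -0.    -1.   ] q [ 0.29 -0.06  1.98  0.    1.24 -1.32]
delta tool [ 0.0001 -0.     -0.    ]
lean of top to bottle axis along +world-x side (deg): [(np.float64(0.5697416974169742), -24), (np.float64(0.5653450807635829), -28), (np.float64(0.564327485380117), -26), (np.float64(0.5634110787172012), -22)]
```

View pics/s6c.png

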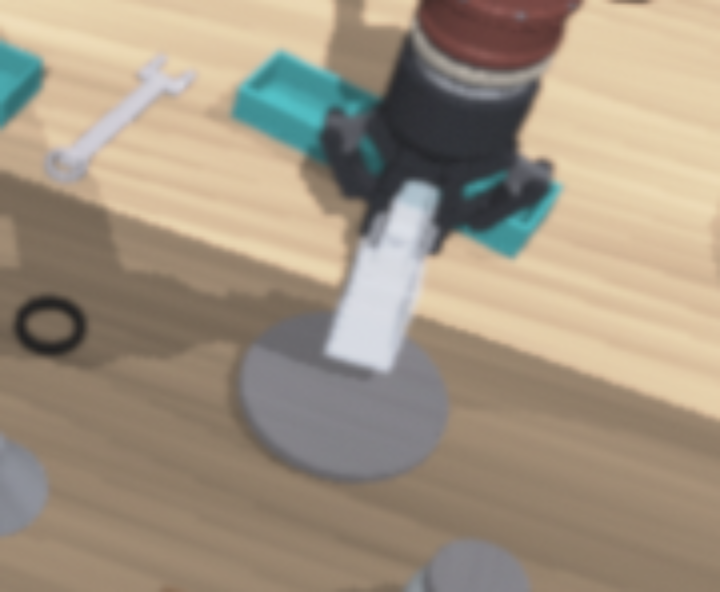

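Call:
apply_moves([
  [0, 0, 0.001, 0, -1],
  [0, 0, 0.001, 0, -1],
  [0, 0, 0.001, 0, -1],
  [-0.001, 0, 0.001, 0, -1],
  [-0.001, 0, 0.001, 0, -1],
  [-0.001, 0, 0, 0, -1],
  [0, 0, 0, 0, -1],
  [0, 0, 0, 0, -1],
])

```text
t: 14.7
tool_pos: [0.4764, 0.2185, 0.0876]
tool_rot: [0.066, -3.137, 0.0]
contact_force: [-3.8, -0.1, 3.1]
opening: 0.0226
```

```bash
python3 tilt.py s7
```

```text
t 14.75 tcp [0.4764 0.2185 0.0876] opening 0.0226 F [-4.  -0.2  3.2]
x [-0.999 -0.042  0.004] y [-0.042  0.999 -0.   ] z [-0.004 -0.    -1.   ] q [ 0.29 -0.05  1.97  0.    1.23 -1.33]
delta tool [-0.  0.  0.]
lean of top to bottle axis along +world-x side (deg): [(np.float64(0.557037037037037), -16), (np.float64(0.5564575645756458), -22), (np.float64(0.555719557195572), -20), (np.float64(0.5524578136463683), -14)]
```

View pics/s7c.png

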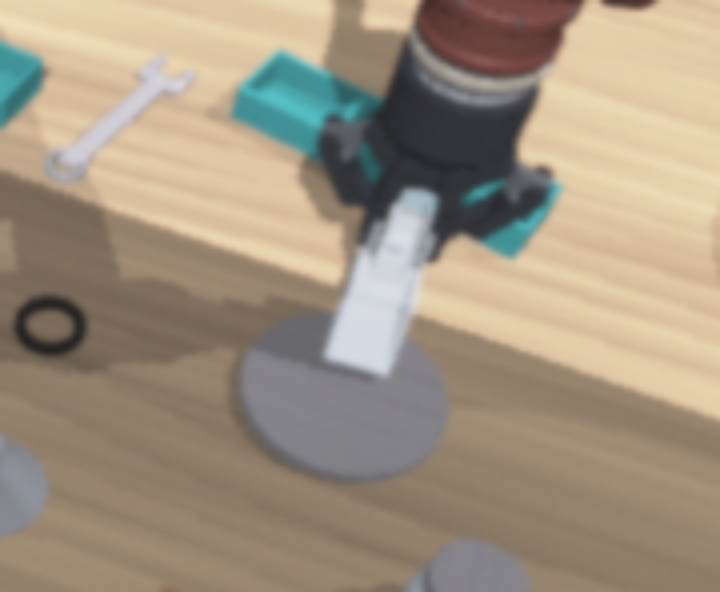

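Call:
apply_moves([
  [0, 0, -0.006, 0, -1],
  [0, 0, -0.006, 0, -1],
  [-0.02, 0, 0, 0, -1],
  [-0.02, 0, 0, 0, -1],
  [-0.015, 0, 0, 0, -1],
  [0, 0, 0.005, 0, -1],
  [0, 0, 0.004, 0, -1],
  [0, 0, 0.004, 0, -1],
])

```text
t: 15.75
tool_pos: [0.5355, 0.2215, 0.089]
tool_rot: [-0.067, 3.136, 0.002]
contact_force: [-2.3, -2.0, 17.5]
opening: 0.0228
```

Call:
apply_moves([
  [0, 0, 0.003, 0, -1],
  [0, 0, 0.003, 0, -1],
  [0, 0, 0.003, 0, -1],
  [0, 0, 0.003, 0, -1],
  [0, 0, 0.002, 0, -1],
  [0, 0, 0.002, 0, -1],
  [0, 0, 0.001, 0, -1],
  [0, 0, 0, 0, -1],
])

```text
t: 16.75
tool_pos: [0.5399, 0.2219, 0.0885]
tool_rot: [-0.071, 3.122, -0.002]
contact_force: [0.6, 0.3, -0.2]
opening: 0.0225
```

```bash
python3 tilt.py s8
```

```text
t 16.8 tcp [0.54   0.2219 0.0885] opening 0.0231 F [-0.  -0.4  2.6]
x [-0.999 -0.046 -0.019] y [-0.046  0.999 -0.001] z [ 0.019 -0.001 -1.   ] q [ 0.27  0.08  1.84 -0.01  1.21 -1.35]
delta tool [ 0.0001  0.     -0.0001]
lean of top to bottle axis along +world-x side (deg): [(np.float64(0.5406935598018401), -8), (np.float64(0.5366022099447514), -16), (np.float64(0.5365168539325843), -10), (np.float64(0.5341701534170153), -12)]
```

View pics/s8c.png

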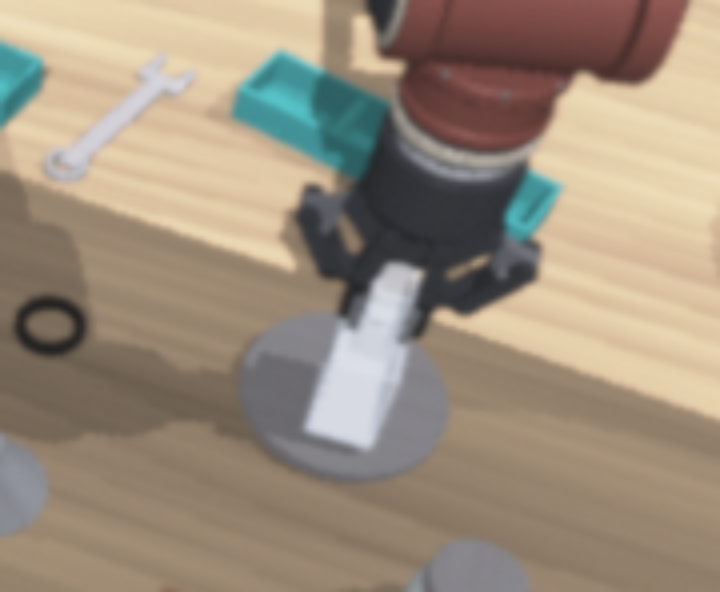

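Call:
apply_moves([
  [0, 0, -0.012, 0, -1],
  [0, 0, -0.013, 0, -1],
  [0.018, 0, 0, 0, -1],
  [0.024, 0, 0, 0, -1],
  [0.024, 0, 0, 0, -1],
  [0.024, 0, 0, 0, -1],
  [0.018, 0, 0, 0, -1],
  [0.006, 0, 0, 0, -1],
])

```text
t: 17.8
tool_pos: [0.4234, 0.2174, 0.1162]
tool_rot: [-0.07, 3.118, 0.003]
contact_force: [-0.5, -0.2, -1.3]
opening: 0.0228
```

```bash
python3 - <<'E'
from h import *
togo([.428,.216,.0835],jaw=92.5)
o=ctrl.get_obs(); p=ctrl.get_image("wrist"); save(p,"pics/w9.png")
E
```

```text
t 17.8 tcp [0.4234 0.2174 0.1162] opening 0.0228 F [-0.5 -0.2 -1.3]
x [-0.999 -0.045 -0.023] y [-0.045  0.999  0.001] z [ 0.023  0.002 -1.   ] q [ 0.32 -0.23  2.08 -0.01  1.27 -1.29]
delta tool [-0.0038 -0.0017  0.0328]
jaw now 92.59 world turn -0.09 -> tool z turn rad 0.0016
```

View pics/w9.png

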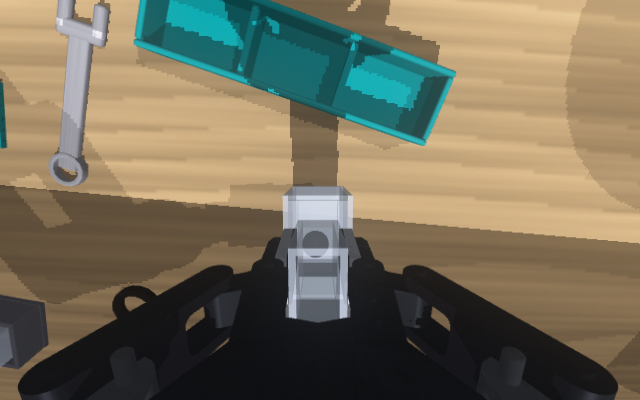

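The wrist view shows the ball at (316,243), now on the near (−x) wall of the neck, so it lies on the lower ledge. I now lean the top to +x against the near rim.

Call:
apply_moves([
  [0, 0, 0.012, 0, -1],
  [0, 0, 0.012, 0, -1],
  [0, 0, 0.007, 0, -1],
  [0, 0, 0.001, 0, -1],
  [-0.007, -0.001, 0, 0, -1],
  [-0.008, 0, 0, 0, -1],
  [-0.008, 0, 0, 0, -1],
  [-0.006, 0, 0, 0, -1],
])

```text
t: 18.85
tool_pos: [0.4571, 0.2178, 0.0832]
tool_rot: [-0.069, 3.117, 0.003]
contact_force: [-2.9, -1.3, 1.8]
opening: 0.0228
```

```bash
python3 - <<'E'
from h import *
togo([.5035,.218,.0835],jaw=92.5)
E
```

```text
t 18.85 tcp [0.4571 0.2178 0.0832] opening 0.0228 F [-2.9 -1.3  1.8]
x [-0.999 -0.044 -0.024] y [-0.044  0.999  0.001] z [ 0.024  0.002 -1.   ] q [ 0.3  -0.11  2.03 -0.01  1.2  -1.31]
delta tool [-0.0464 -0.0019  0.0008]
jaw now 92.53 world turn -0.03 -> tool z turn rad 0.0006
```

Call:
apply_moves([
  [-0.005, 0, 0, 0, -1],
  [-0.006, 0, 0, 0, -1],
  [-0.006, 0, 0, 0, -1],
  [-0.006, 0, 0, 0, -1],
  [-0.006, 0, 0.0005, 0, -1],
  [-0.006, 0, 0.001, 0, -1],
  [-0.005, 0, 0.001, 0, -1],
  [-0.003, 0, 0.001, 0, -1],
])

```text
t: 19.85
tool_pos: [0.5045, 0.2204, 0.0867]
tool_rot: [-0.07, 3.117, 0.002]
contact_force: [-5.1, -1.1, 8.3]
opening: 0.0226
```

```bash
python3 tilt.py s10
```

```text
t 19.9 tcp [0.5054 0.2205 0.0867] opening 0.0226 F [-1.  -0.4  6.1]
x [-0.999 -0.045 -0.026] y [-0.045  0.999  0.001] z [ 0.026  0.002 -1.   ] q [ 0.28 -0.    1.92 -0.01  1.2  -1.33]
delta tool [ 0.001  -0.0001 -0.    ]
lean of top to bottle axis along +world-x side (deg): [(np.float64(0.4898949070331447), 12), (np.float64(0.4859663191659984), 10), (np.float64(0.4766798418972332), 8), (np.float64(0.4735987002437043), 14)]
```

View pics/s10c.png

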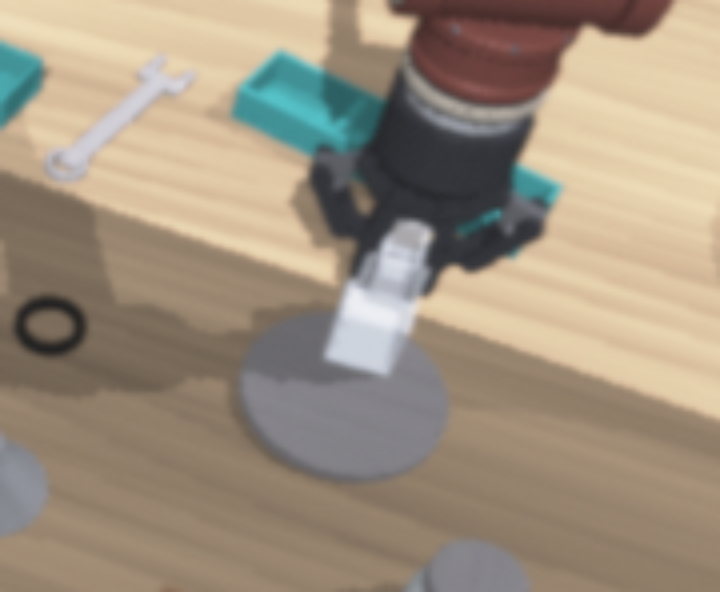

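Call:
apply_moves([
  [0, 0, -0.01, 0, -1],
  [0.012, 0, -0.005, 0, -1],
  [0.024, 0, 0, 0, -1],
  [0.024, 0, 0, 0, -1],
  [0.02, 0, 0, 0, -1],
  [0.004, 0, 0.005, 0, -1],
  [0, 0, 0.008, 0, -1],
  [0, 0, 0.004, 0, -1],
])

```text
t: 20.9
tool_pos: [0.4191, 0.2162, 0.0809]
tool_rot: [-0.069, 3.109, 0.004]
contact_force: [0.2, 0.0, -0.2]
opening: 0.0228
```

```bash
python3 tilt.py s11;  python3 - <<'E'
from h import *
togo([.435,.218,.083],jaw=92.5)
E
```

```text
t 20.95 tcp [0.4189 0.2162 0.0805] opening 0.0225 F [ 0.   0.2 -1.8]
x [-0.999 -0.044 -0.031] y [-0.045  0.999  0.002] z [ 0.031  0.003 -1.   ] q [ 0.32 -0.2   2.11 -0.01  1.2  -1.29]
delta tool [-0.0002  0.0001 -0.0004]
lean of top to bottle axis along +world-x side (deg): [(np.float64(0.46343612334801765), 10), (np.float64(0.46343612334801765), 8), (np.float64(0.44947735191637633), 12), (np.float64(0.4490145672664953), 6)]
t 20.95 tcp [0.4189 0.2162 0.0805] opening 0.0225 F [ 0.   0.2 -1.8]
x [-0.999 -0.044 -0.031] y [-0.045  0.999  0.002] z [ 0.031  0.003 -1.   ] q [ 0.32 -0.2   2.11 -0.01  1.2  -1.29]
delta tool [-0.0162  0.0011 -0.002 ]
jaw now 92.55 world turn -0.05 -> tool z turn rad 0.0009
```

View pics/s11c.png

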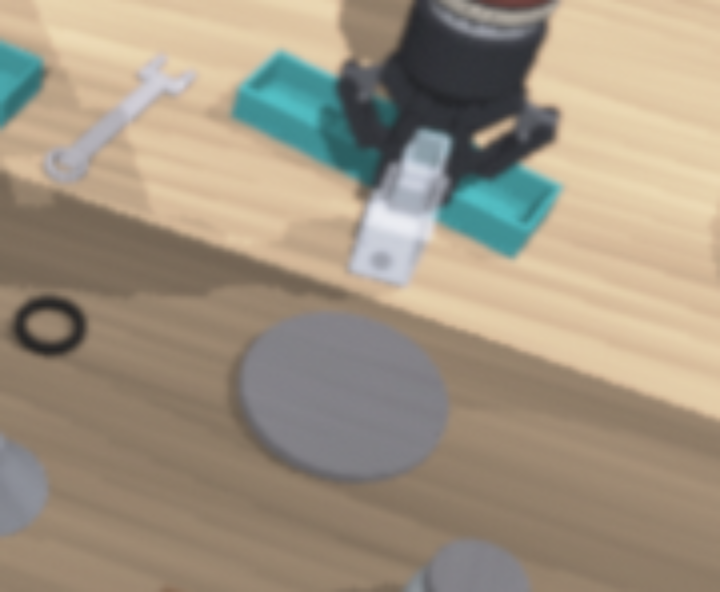

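The scene view shows a dark dot at (380,262) of the crop, low in the body, so the ball seems to have dropped. I'll confirm with the wrist camera while I set the bottle flat.

Call:
apply_moves([
  [0, 0, -0.012, 0, -1],
  [0, 0, -0.012, 0, -1],
  [-0.02, 0, 0, 0, -1],
  [-0.026, 0, 0, 0, -1],
  [-0.026, 0, 0, 0, -1],
  [-0.026, 0, 0, 0, -1],
  [-0.018, 0, 0, 0, -1],
  [0, 0, 0.004, 0, -1],
])

```text
t: 21.95
tool_pos: [0.5436, 0.2226, 0.1157]
tool_rot: [-0.068, 3.097, 0.008]
contact_force: [0.1, 0.3, -1.4]
opening: 0.0228
```

```bash
python3 - <<'E'
from h import *
togo([.54,.216,.0885],jaw=92.5)
o=ctrl.get_obs(); p=ctrl.get_image("wrist"); save(p,"pics/w12.png"); s=ctrl.get_image("scene"); save(s,"pics/s12.png")
for n,q in (("w",p),("s",s)): print(n,ctrl.spot_point(q,"ball_center")[:3])
a=cv2.imread("pics/s12.png"); cv2.imwrite("pics/s12c.png",cv2.resize(a[170:290,370:490],None,fx=5,fy=5))
E
```

```text
t 21.95 tcp [0.5436 0.2226 0.1157] opening 0.0228 F [ 0.1  0.3 -1.4]
x [-0.998 -0.044 -0.043] y [-0.044  0.999  0.005] z [ 0.043  0.006 -0.999] q [ 0.26  0.04  1.83 -0.01  1.23 -1.35]
delta tool [ 0.0051 -0.0066  0.027 ]
jaw now 92.52 world turn -0.02 -> tool z turn rad 0.0004
w []
s [{'uv': [441.9, 225.3], 'confidence': 0.7}]
```

View pics/w12.png

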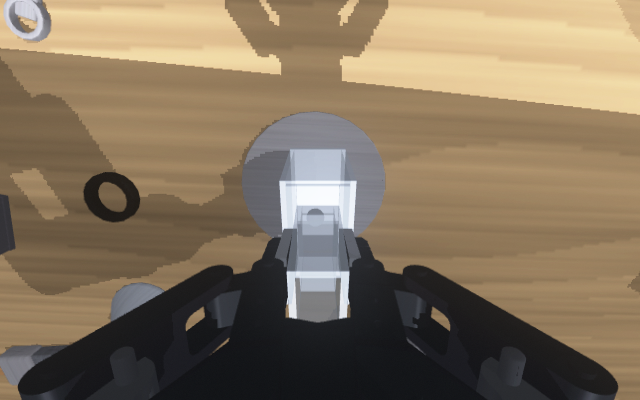

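View pics/s12c.png

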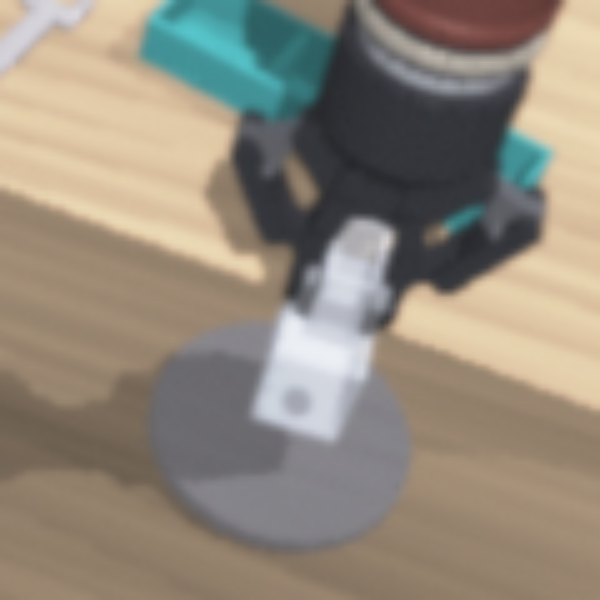

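Call:
apply_moves([
  [0, -0.003, 0.01, 0, -1],
  [0, -0.003, 0.01, 0, -1],
  [0, 0, 0.005, 0, -1],
  [0, 0, 0.004, 0, -1],
  [0, 0, 0.004, 0, -1],
  [0, 0, 0.004, 0, -1],
  [0, 0, 0.003, 0, -1],
  [0, 0, 0.002, 0, -1],
], grip_force=20)

```text
t: 23.15
tool_pos: [0.5472, 0.2168, 0.0867]
tool_rot: [-0.072, 3.094, 0.004]
contact_force: [-4.9, -2.1, 6.5]
opening: 0.0226
```

```bash
python3 tilt.py s13; python3 - <<'E'
from h import *
p=ctrl.get_image("top")
for z in (.05,): print(at_z(p,0,0,z)*0)
s=ctrl.get_image("scene")
print("ball if z=.05 (earlier pix)",at_z(s,429,250.4,.05).round(3),at_z(s,429,250.4,.11).round(3))
E
```

```text
t 23.2 tcp [0.5472 0.2168 0.0867] opening 0.0227 F [-5.1 -1.5  9. ]
x [-0.998 -0.046 -0.047] y [-0.046  0.999  0.002] z [ 0.047  0.004 -0.999] q [ 0.25  0.07  1.85 -0.01  1.18 -1.36]
delta tool [ 0.0001 -0.      0.    ]
lean of top to bottle axis along +world-x side (deg): [(np.float64(0.44621513944223107), 14), (np.float64(0.44392156862745097), 12), (np.float64(0.44082605242255757), 16), (np.float64(0.4351851851851852), 10)]
[0. 0. 0.]
ball if z=.05 (earlier pix) [0.549 0.221 0.05 ] [0.593 0.218 0.11 ]
```

View pics/s13c.png

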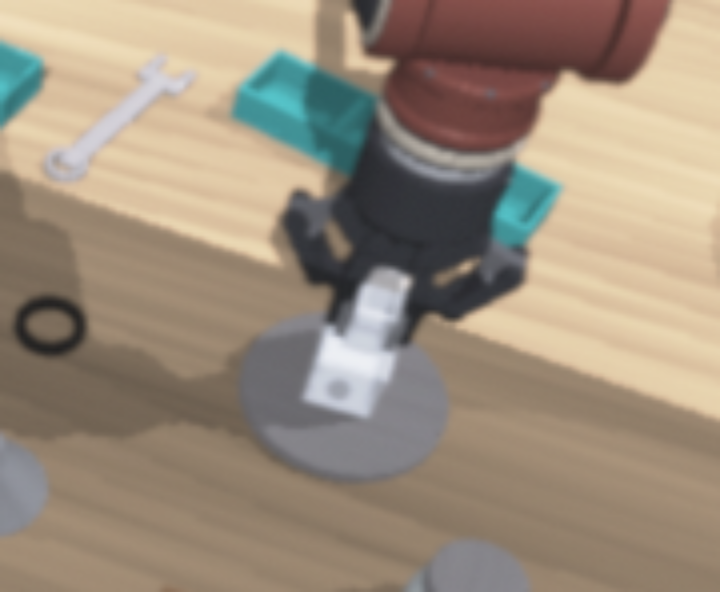

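Call:
apply_moves([
  [0.004, 0, 0.002, 0, -1],
  [0.004, 0, 0.003, 0, -1],
  [0.004, 0, 0.003, 0, -1],
  [0.004, 0, 0.003, 0, -1],
  [0.004, 0, 0.003, 0, -1],
  [0.002, 0, 0.002, 0, -1],
  [0, 0, 0.002, 0, -1],
  [0, 0, 0, 0, -1],
], grip_force=20)

```text
t: 24.3
tool_pos: [0.5434, 0.2168, 0.0864]
tool_rot: [-0.072, 3.051, 0.007]
contact_force: [-0.8, 0.7, -1.2]
opening: 0.0228
```

```bash
python3 tilt.py s14
```

```text
t 24.35 tcp [0.5435 0.2168 0.0862] opening 0.0231 F [-0.5 -0.1  3.9]
x [-0.995 -0.047 -0.09 ] y [-0.047  0.999  0.002] z [ 0.09   0.007 -0.996] q [ 0.26  0.04  1.88 -0.02  1.13 -1.35]
delta tool [ 0.0001 -0.     -0.0002]
lean of top to bottle axis along +world-x side (deg): [(np.float64(0.44782939832444785), 10), (np.float64(0.44740853658536583), 12), (np.float64(0.4423076923076923), 14), (np.float64(0.44093303235515424), 8)]
```

View pics/s14c.png

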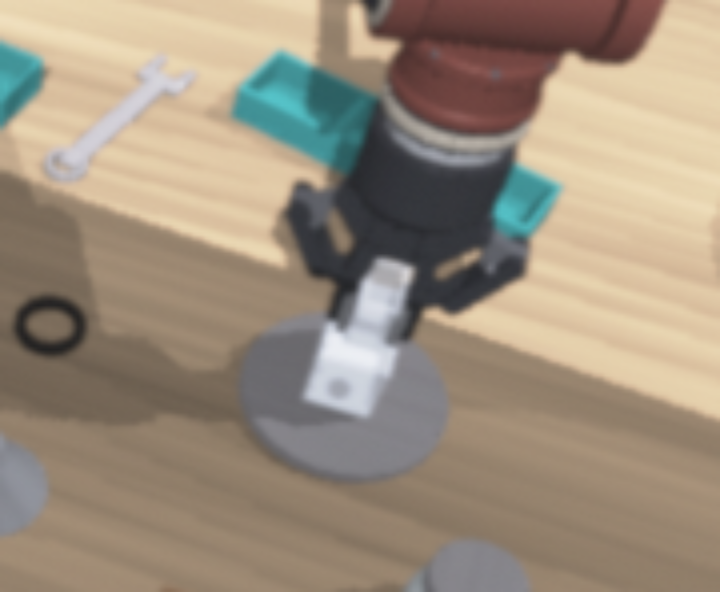

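Call:
apply_moves([
  [0, 0, 0, 0, -0.2],
  [0, 0, 0, 0, -0.2],
  [0, 0, 0, 0, -0.2],
  [0, 0, 0, 0, -0.2],
  [0, 0, 0, 0, -0.2],
  [0, 0, 0, 0, -0.2],
  [0, 0, 0, 0, -0.2],
  [0, 0, 0, 0, -0.2],
])

```text
t: 25.35
tool_pos: [0.5427, 0.2168, 0.0846]
tool_rot: [-0.071, 3.052, 0.007]
contact_force: [0.2, -1.2, -0.3]
opening: 0.0341
```

```bash
python3 - <<'E'
from h import *
togo([.54,.216,.0885],jaw=92.5)
o=ctrl.get_obs();s=ctrl.get_image("scene"); save(s,"pics/s15.png")
a=cv2.imread("pics/s15.png"); cv2.imwrite("pics/s15c.png",cv2.resize(a[150:310,340:520],None,fx=4,fy=3.7))
p=ctrl.get_image("top"); save(p,"pics/t15.png")
cv2.imwrite("pics/t15c.png",cv2.resize(p["img"][150:260,180:290,::-1],None,fx=5,fy=5))
P=np.array([at_depth(p,u,v) for v in range(160,250) for u in range(190,260) if p["range_z"][v,u]>0])
S=P[(P[:,2]>.071)&(P[:,2]<.084)&(np.hypot(P[:,0]-.535,P[:,1]-.216)<.05)]
print(len(S),cv2.minAreaRect((S[:,:2]*1000).astype(np.float32)))
E
```

```text
t 25.35 tcp [0.5427 0.2168 0.0846] opening 0.0341 F [ 0.2 -1.2 -0.3]
x [-0.995 -0.047 -0.088] y [-0.047  0.999  0.003] z [ 0.088  0.007 -0.996] q [ 0.26  0.04  1.88 -0.02  1.13 -1.35]
delta tool [ 0.0024 -0.0006 -0.0042]
jaw now 92.69 world turn -0.19 -> tool z turn rad 0.0033
63 ((512.9012451171875, 197.9326171875), (35.77714157104492, 11.857362747192383), 2.4543018341064453)
```

View pics/s15c.png

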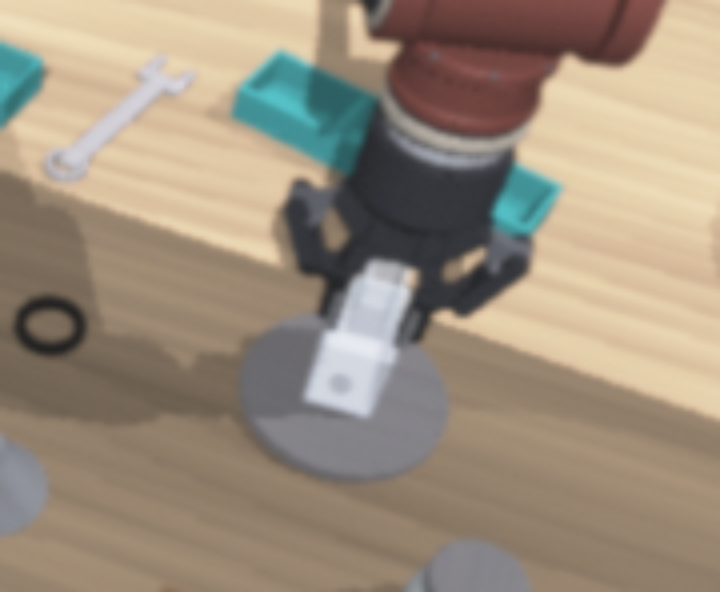

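View pics/t15c.png

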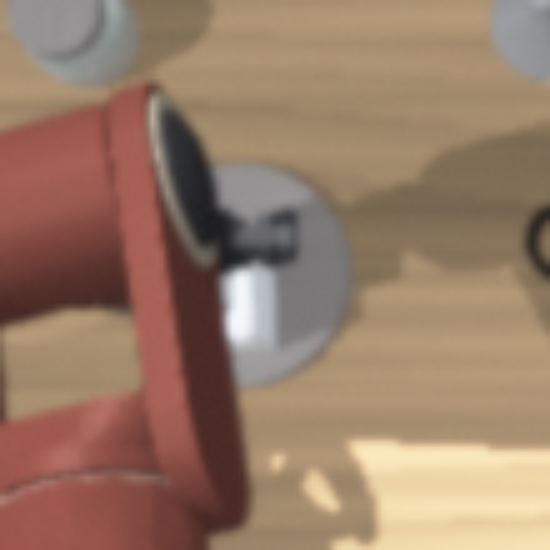

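```bash
cat > fit.py <<'E'
from h import *
from scipy.optimize import minimize
def corners(c,yaw,z0):
    yb=np.array([np.cos(yaw),np.sin(yaw),0]); xb=np.array([-yb[1],yb[0],0]); zb=np.array([0,0,1.])
    return lambda a,b,h: np.array([c[0],c[1],z0])+a*xb+b*yb+h*zb
def fit(p,c0,yaw,z0,win):
    im=p["img"].astype(int); mask=((im.min(2)>150)&(im.max(2)-im.min(2)<45)).astype(np.uint8)
    sub=np.zeros_like(mask); sub[win[1]:win[3],win[0]:win[2]]=1; mask&=sub
    big=cv2.resize(mask,None,fx=4,fy=4,interpolation=cv2.INTER_NEAREST)
    res=[]
    for dx in np.arange(-.02,.0201,.002):
        for dy in np.arange(-.012,.0121,.002):
            f=corners((c0[0]+dx,c0[1]+dy),yaw,z0); m=np.zeros_like(big)
            for hx,hy,a,b in [(.02,.031,0,.066),(.0115,.017,.066,.12)]:
                q=np.array([proj(p,f(sx*hx,sy*hy,h)) for sx in(-1,1) for sy in(-1,1) for h in(a,b)])*4+1.5
                cv2.fillConvexPoly(m,cv2.convexHull(q.astype(np.float32)).astype(np.int32),1)
            res.append(((m&big).sum()/(m|big).sum(),c0[0]+dx,c0[1]+dy))
    res.sort(reverse=True); return res
E
python3 - <<'E'
from fit import *
s=ctrl.get_image("scene")
r=fit(s,(.532,.216),np.radians(2.5),.012,(400,200,460,270))
print(np.round(r[:6],4))
f=corners(r[0][1:],np.radians(2.5),.012)
a=cv2.resize(s["img"][150:310,340:520,::-1],None,fx=4,fy=4).copy()
for hx,hy,z0,z1 in [(.02,.031,0,.066),(.0115,.017,.066,.12)]:
    for sx in(-1,1):
        for sy in(-1,1):
            for h in (z0,z1):
                q=(proj(s,f(sx*hx,sy*hy,h))-[340,150])*4; cv2.circle(a,(int(q[0]),int(q[1])),3,(0,0,255),-1)
cv2.imwrite("pics/s16o.png",a)
E
```

```text
[[0.8313 0.526  0.216 ]
 [0.8311 0.528  0.216 ]
 [0.8263 0.53   0.216 ]
 [0.8224 0.532  0.216 ]
 [0.8214 0.524  0.216 ]
 [0.8167 0.534  0.216 ]]
```

View pics/s16o.png

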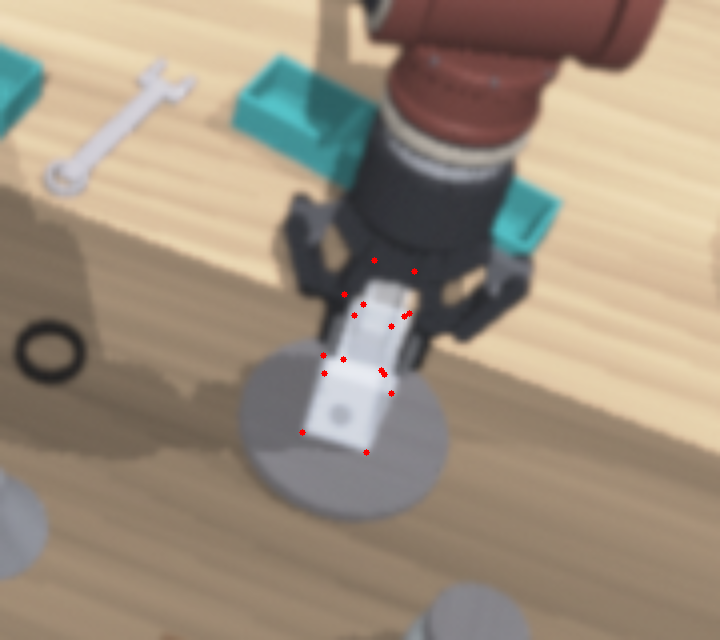

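```bash
python3 - <<'E'
from fit import *
import pickle
s=ctrl.get_image("scene"); o=ctrl.get_obs()
im=s["img"].astype(int); mask=((im.min(2)>150)&(im.max(2)-im.min(2)<45)).astype(np.uint8)
sub=np.zeros_like(mask); sub[200:270,400:460]=1; mask&=sub
big=cv2.resize(mask,None,fx=4,fy=4,interpolation=cv2.INTER_NEAREST)
yaw=np.radians(2.5); yb0=np.array([np.cos(yaw),np.sin(yaw),0]); xb=np.array([-yb0[1],yb0[0],0]); Z=np.array([0,0,1.])
def mk(d,th,dy):
    # lean th to +; pivot on lowest corner at z .012 ; d= position of base centre along yb
    y=np.cos(th)*yb0-np.sin(th)*Z; z=np.sin(th)*yb0+np.cos(th)*Z
    C=np.array([d,.216+dy,.012+abs(np.sin(th))*.031]); return lambda a,b,h: C+a*xb+b*y+h*z
res=[]
for th in range(-6,25,2):
  for d in np.arange(.505,.545,.002):
    for dy in (-.003,0,.003):
      f=mk(d,np.radians(th),dy); m=np.zeros_like(big)
      for hx,hy,a,b in [(.02,.031,0,.066),(.0115,.017,.066,.12)]:
        q=np.array([proj(s,f(sx*hx,sy*hy,h)) for sx in(-1,1) for sy in(-1,1) for h in(a,b)])*4+1.5
        cv2.fillConvexPoly(m,cv2.convexHull(q.astype(np.float32)).astype(np.int32),1)
      res.append(((m&big).sum()/(m|big).sum(),th,d,dy))
res.sort(reverse=True); print(np.round(res[:8],3))
b=res[0]; a=cv2.resize(s["img"][190:280,390:480,::-1],None,fx=6,fy=6).copy()
for (f,col) in ((mk(b[2],np.radians(b[1]),b[3]),(0,0,255)),):
  for hx,hy,z0,z1 in [(.02,.031,0,.066),(.0115,.017,.066,.12)]:
    V={k:(proj(s,f(k[0]*hx,k[1]*hy,z0 if k[2]<0 else z1))-[390,190])*6+2.5 for k in [(i,j,l) for i in(-1,1) for j in(-1,1) for l in(-1,1)]}
    for k in V:
      for k2 in V:
        if sum(x!=y for x,y in zip(k,k2))==1: cv2.line(a,tuple(V[k].astype(int)),tuple(V[k2].astype(int)),col,1)
cv2.imwrite("pics/s17o.png",a)
print(o["t"])
E
```

```text
[[ 0.883 10.     0.525  0.   ]
 [ 0.879 10.     0.527  0.   ]
 [ 0.876  8.     0.525  0.   ]
 [ 0.872  8.     0.527  0.   ]
 [ 0.871 12.     0.525  0.   ]
 [ 0.866  8.     0.529  0.   ]
 [ 0.866 12.     0.523  0.   ]
 [ 0.863 10.     0.523  0.   ]]
25.55
```

View pics/s17o.png

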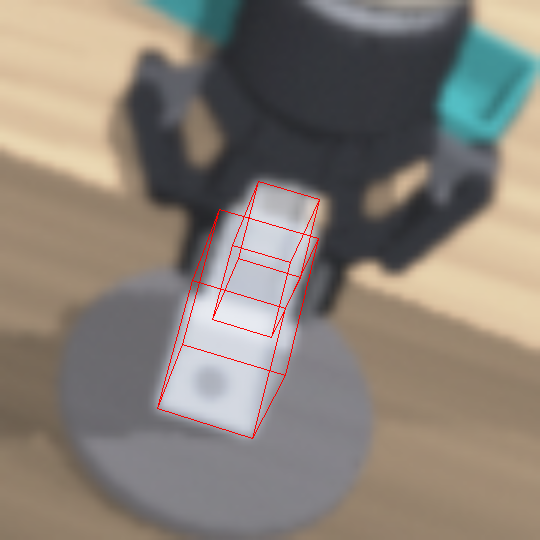

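```bash
python3 - <<'E'
from fit import *
a=cv2.imread("pics/s15.png")[190:275,395:475]
a=cv2.resize(a,None,fx=7,fy=7,interpolation=cv2.INTER_LANCZOS4)
a=np.clip((a.astype(float)/255)**1.5*255,0,255).astype(np.uint8)
cv2.imwrite("pics/s15z.png",a)
E
```

```text
(no output)
```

View pics/s15z.png

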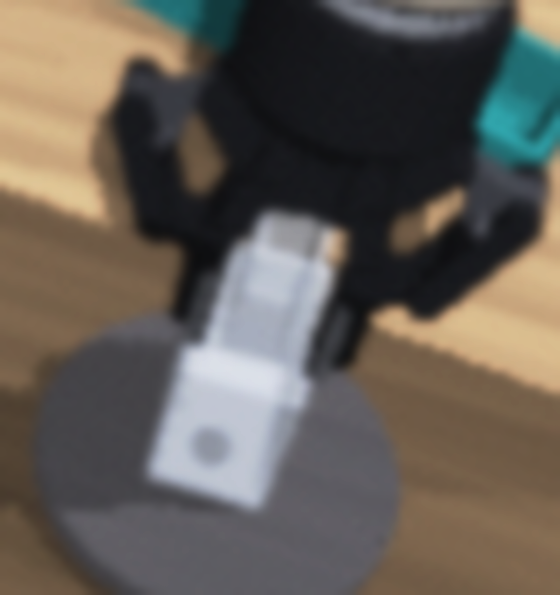

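```bash
python3 - <<'E'
from fit import *
from scipy.optimize import least_squares
s=ctrl.get_image("scene")
pts={( 'bl'):(148,475),'br':(262,510),'sl':(184,347),'sr':(310,383),'nl':(241,248),'nr':(330,266)}
O={k:np.array([395+v[0]/7,190+v[1]/7]) for k,v in pts.items()}
Z=np.array([0,0,1.])
def model(q):
    x,y,th,yaw=q; yb0=np.array([np.cos(yaw),np.sin(yaw),0]); xb=np.array([-yb0[1],yb0[0],0])
    Y=np.cos(th)*yb0-np.sin(th)*Z; z=np.sin(th)*yb0+np.cos(th)*Z
    # pivot at low (front) edge
    E=np.array([x,y,.012])+.031*yb0
    C=E-.031*Y if th>0 else np.array([x,y,.012])-.031*yb0+.031*Y
    P={'bl':(-.02,.031,0),'br':(.02,.031,0),'sl':(-.02,.031,.066),'sr':(.02,.031,.066),'nl':(-.0115,.017,.12),'nr':(.0115,.017,.12)}
    return {k:proj(s,C+a*xb+b*Y+h*z) for k,(a,b,h) in P.items()}
f=lambda q:np.concatenate([model(q)[k]-O[k] for k in O])
for fixed in (None,0.):
    g=(lambda q:f(q)) if fixed is None else (lambda q:f([q[0],q[1],0,q[3]]))
    r=least_squares(g,[.526,.216,.05,.04],x_scale=[.01,.01,.1,.1]); print(np.round(r.x,4),"lean",np.degrees(r.x[2]),r.cost,np.round(r.fun,1))
E
```

```text
[ 0.5233  0.2149 -0.0223  0.0799] lean -1.2793797980436883 8.532357893477997 [-0.1 -0.6 -0.4 -1.1  0.2  2.3 -0.7  1.8  1.7 -1.2 -0.8 -1.1]
[ 0.5209  0.2149 -0.122   0.0786] lean -6.992263369262443 8.916339343536102 [-0.  -1.1 -0.3 -1.6  0.2  2.3 -0.8  1.8  1.7 -0.8 -0.8 -0.7]
```

Call:
apply_moves([
  [0.006, 0, -0.002, 0, -0.2],
  [0.006, -0.001, -0.002, 0, -0.2],
  [0.005, 0, 0, 0, -0.2],
  [0, 0, 0, 0, -0.2],
  [0, 0, 0, 0, -1],
  [0, 0, 0, 0, -1],
  [0, 0, 0, 0, -1],
  [0, 0, 0, 0, -1],
], grip_force=60)

```text
t: 26.6
tool_pos: [0.524, 0.2148, 0.0874]
tool_rot: [-0.072, 3.053, 0.007]
contact_force: [-0.7, 0.5, 1.0]
opening: 0.0225
```

Call:
apply_moves([
  [0, 0, 0, 0, -1],
  [0, 0, -0.01, 0, -1],
  [0, 0, -0.02, 0, -1],
  [0, 0, -0.03, 0, -1],
  [0, 0, -0.03, 0, -1],
  [0, 0, -0.02, 0, -1],
  [0, 0, 0, 0, -1],
  [0, 0, 0, 0, -1],
], grip_force=60)

```text
t: 27.6
tool_pos: [0.5127, 0.2137, 0.1999]
tool_rot: [-0.072, 3.055, 0.006]
contact_force: [0.5, 0.2, -1.6]
opening: 0.022
```

```bash
python3 - <<'E'
from h import *
togo([.574,-.195,.18],jaw=-8.85)
s=ctrl.get_image("scene"); save(s,"pics/s18.png")
a=cv2.imread("pics/s18.png")[150:290,370:500]; cv2.imwrite("pics/s18c.png",cv2.resize(a,None,fx=5,fy=4.2,interpolation=cv2.INTER_LANCZOS4))
E
```

```text
t 27.6 tcp [0.5127 0.2137 0.1999] opening 0.022 F [ 0.5  0.2 -1.6]
x [-0.995 -0.047 -0.085] y [-0.047  0.999  0.002] z [ 0.085  0.006 -0.996] q [ 0.27 -0.15  1.86 -0.02  1.34 -1.34]
delta tool [-0.0403 -0.4111  0.0227]
jaw now 92.69 world turn 78.46 -> tool z turn rad -1.3694
```

View pics/s18c.png

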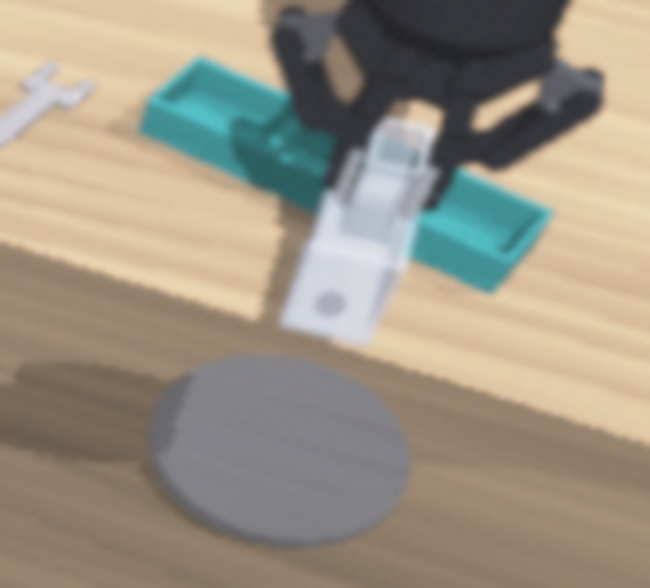

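Call:
apply_moves([
  [-0.005, -0.03, -0.012, 0, -1],
  [-0.005, -0.055, -0.012, 0, -1],
  [-0.005, -0.055, -0.01, 0, -1],
  [-0.005, -0.055, 0, 0, -1],
  [-0.005, -0.055, 0, 0, -1],
  [-0.005, -0.055, 0, 0, -1],
  [-0.005, -0.055, 0, 0, -1],
  [-0.005, -0.045, 0, 0, -1],
], grip_force=60)

```text
t: 28.65
tool_pos: [0.5668, -0.1981, 0.2249]
tool_rot: [-0.082, 3.07, 0.01]
contact_force: [0.7, 0.8, -1.5]
opening: 0.022
```

Call:
apply_moves([
  [0, 0, 0, 0.17, -1],
  [0, 0, 0, 0.18, -1],
  [0, 0, 0, 0.18, -1],
  [0, 0, 0, 0.18, -1],
  [0, 0, 0, 0.18, -1],
  [0, 0, 0, 0.18, -1],
  [0, 0, 0, 0.18, -1],
  [0, 0, 0, 0.18, -1],
])

```text
t: 29.65
tool_pos: [0.5616, -0.2011, 0.2095]
tool_rot: [2.043, 2.352, 0.071]
contact_force: [-0.7, 0.2, -1.7]
opening: 0.0223
```

```bash
python3 - <<'E'
from h import *
togo([.574,-.195,.2],jaw=-8.85)
E
```

```text
t 29.65 tcp [ 0.5616 -0.2011  0.2095] opening 0.0223 F [-0.7  0.2 -1.7]
x [-0.14   0.99   0.011] y [0.989 0.14  0.051] z [ 0.049  0.018 -0.999] q [-0.49 -0.03  1.73  0.04  1.4  -0.63]
delta tool [0.0042 0.0126 0.0102]
jaw now 8.04 world turn -16.89 -> tool z turn rad 0.2948
```

Call:
apply_moves([
  [0.001, 0.003, 0, 0.1, -1],
  [0.002, 0.004, 0, 0.1, -1],
  [0.002, 0.005, 0, 0.09, -1],
  [0, 0, 0, 0, -1],
  [0, 0, 0, 0, -1],
  [0, 0, 0, 0, -1],
  [0, 0, 0, 0, -1],
  [0, 0, 0, 0, -1],
])

```text
t: 30.65
tool_pos: [0.5703, -0.1949, 0.2013]
tool_rot: [2.384, 2.035, 0.068]
contact_force: [0.7, 1.1, -0.9]
opening: 0.0226
```

```bash
cat > bp.py <<'E'
from h import *
R0=R.from_rotvec([-0.072,3.053,0.007]).as_matrix(); p0=np.array([.524,.2148,.0874])
def bpose(o,bx=.5235,by=None):
    jaw=np.arctan2(R0[1,1],R0[0,1]); yaw=jaw-np.pi/2
    # base centre: in jaw plane: y such that tool-y offset is 0 at grasp
    yb=np.array([np.cos(yaw),np.sin(yaw),0]); zb=np.array([0,0,1.]); xb=np.cross(yb,zb)
    Bm=np.column_stack([xb,yb,zb])
    c=np.array([bx,0,.012]); g=p0-.019*R0[:,2]
    xj=R0[:,1]*[1,1,0]; c[1]=g[1]-(bx-g[0])*xj[0]/xj[1]
    T=R0.T@(c-p0); Rt=R.from_rotvec(o["tool_rot"]).as_matrix()
    return np.array(o["tool_pos"])+Rt@T, Rt@R0.T@Bm
if __name__=="__main__":
    o=ctrl.get_obs(); c,B=bpose(o); print("base",c.round(4),"zb",B[:,2].round(3),"wide yaw",np.degrees(np.arctan2(B[1,1],B[0,1])).round(2))
E
python3 - <<'E'
from bp import *
o=ctrl.get_obs(); c,B=bpose(o); print("base",c.round(4),"zb",B[:,2].round(3),"wide yaw",np.degrees(np.arctan2(B[1,1],B[0,1])).round(2))
togo([.574,-.195,.2],jaw=-8.85)
w=ctrl.get_image("wrist"); save(w,"pics/w20.png"); s=ctrl.get_image("scene"); save(s,"pics/s20.png")
cv2.imwrite("pics/s20c.png",cv2.resize(s["img"][120:260,210:350,::-1],None,fx=5,fy=4.2,interpolation=cv2.INTER_LANCZOS4))
E
```

```text
base [ 0.5739 -0.1861  0.1265] zb [-0.048 -0.11   0.993] wide yaw -98.82
t 30.65 tcp [ 0.5703 -0.1949  0.2013] opening 0.0226 F [ 0.7  1.1 -0.9]
x [0.156 0.987 0.029] y [ 0.987 -0.157  0.033] z [ 0.037  0.023 -0.999] q [-0.47  0.    1.72  0.04  1.4  -0.32]
delta tool [0.0004 0.0036 0.0014]
jaw now -9.04 world turn 0.19 -> tool z turn rad -0.0033
```

View pics/w20.png

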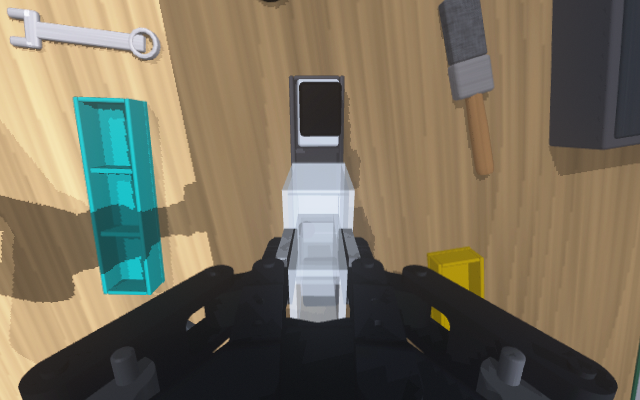

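View pics/s20c.png

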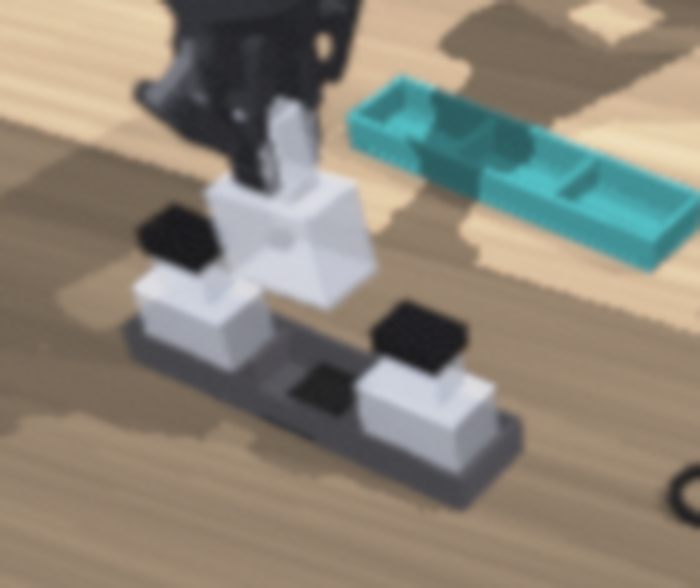

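```bash
python3 - <<'E'
from bp import *
from scipy.optimize import least_squares
o=ctrl.get_obs(); c,B=bpose(o); s=ctrl.get_image("scene")
a=cv2.resize(s["img"][120:260,210:350,::-1],None,fx=5,fy=4.2,interpolation=cv2.INTER_LANCZOS4).copy()
def draw(c,B,col):
  for hx,hy,z0,z1 in [(.02,.031,0,.066),(.0115,.017,.066,.12)]:
    V={k:(proj(s,c+B@np.array([k[0]*hx,k[1]*hy,z0 if k[2]<0 else z1]))-[210,120]+.5)*[5,4.2] for k in [(i,j,l) for i in(-1,1) for j in(-1,1) for l in(-1,1)]}
    for k in V:
      for k2 in V:
        if sum(x!=y for x,y in zip(k,k2))==1: cv2.line(a,tuple(V[k].astype(int)),tuple(V[k2].astype(int)),col,1)
draw(c,B,(0,0,255))
# carrier outline
ce=np.array([.5742,-.1952]); r=np.array([np.cos(np.radians(81.15)),np.sin(np.radians(81.15))]); n=np.array([r[1],-r[0]])
q=[(proj(s,list(ce+i*.029*n+j*.115*r)+[.035])-[210,120]+.5)*[5,4.2] for i,j in((1,1),(1,-1),(-1,-1),(-1,1))]
cv2.polylines(a,[np.array(q).astype(np.int32)],True,(0,255,0),1)
q=[(proj(s,list(ce+i*.018*n+j*.03*r)+[.008])-[210,120]+.5)*[5,4.2] for i,j in((1,1),(1,-1),(-1,-1),(-1,1))]
cv2.polylines(a,[np.array(q).astype(np.int32)],True,(0,255,255),1)
cv2.imwrite("pics/s21.png",a)
E
```

```text
(no output)
```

View pics/s21.png

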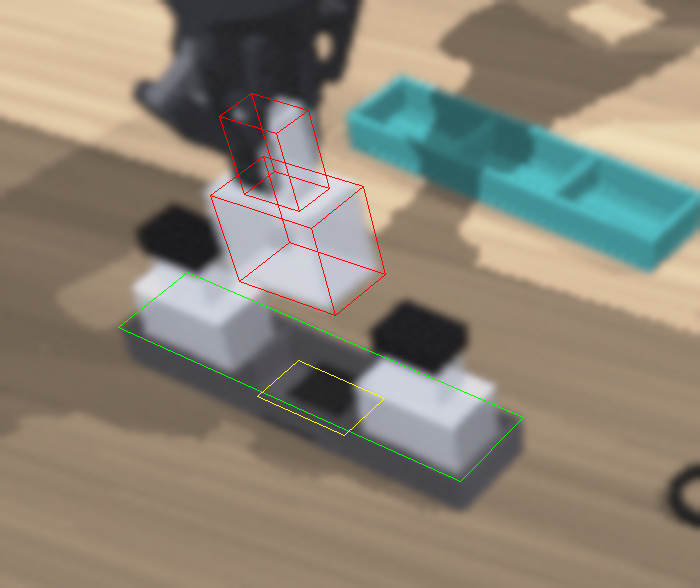

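Call:
apply_moves([
  [-0.003, 0.001, 0, 0, -1],
  [-0.002, 0.001, 0, 0, -1],
  [0, 0, 0.01, 0, -1],
  [-0.0005, -0.0005, 0.02, 0, -1],
  [-0.0005, -0.0005, 0.02, 0, -1],
  [-0.0005, -0.0005, 0.015, 0, -1],
  [0, 0, 0, 0, -1],
  [0, 0, 0, 0, -1],
])

```text
t: 31.8
tool_pos: [0.5711, -0.1995, 0.1292]
tool_rot: [2.386, 2.038, 0.066]
contact_force: [-0.2, -0.8, -1.3]
opening: 0.0222
```

```bash
sed -i 's/bx=.5235/bx=.526/' bp.py; cat > ov.py <<'E'
from bp import *
import sys
o=ctrl.get_obs(); c,B=bpose(o); print("base",c.round(4),"zb",B[:,2].round(3),"wide yaw",np.degrees(np.arctan2(B[1,1],B[0,1])).round(2))
togo([.574,-.195,.1],jaw=-8.85)
s=ctrl.get_image("scene")
a=cv2.resize(s["img"][150:260,220:330,::-1],None,fx=6,fy=5.4,interpolation=cv2.INTER_LANCZOS4).copy()
cv2.imwrite(f"pics/{sys.argv[1]}.png",a)
w=ctrl.get_image("wrist"); save(w,f"pics/{sys.argv[1]}w.png")
E
python3 ov.py s22
```

```text
base [ 0.5741 -0.193   0.0541] zb [-0.045 -0.112  0.993] wide yaw -98.84
t 31.8 tcp [ 0.5711 -0.1995  0.1292] opening 0.0222 F [-0.2 -0.8 -1.3]
x [0.156 0.987 0.03 ] y [ 0.987 -0.157  0.029] z [ 0.034  0.025 -0.999] q [-0.48  0.07  1.77  0.04  1.28 -0.33]
delta tool [0.004  0.0013 0.0294]
jaw now -9.04 world turn 0.19 -> tool z turn rad -0.0033
```

View pics/s22.png

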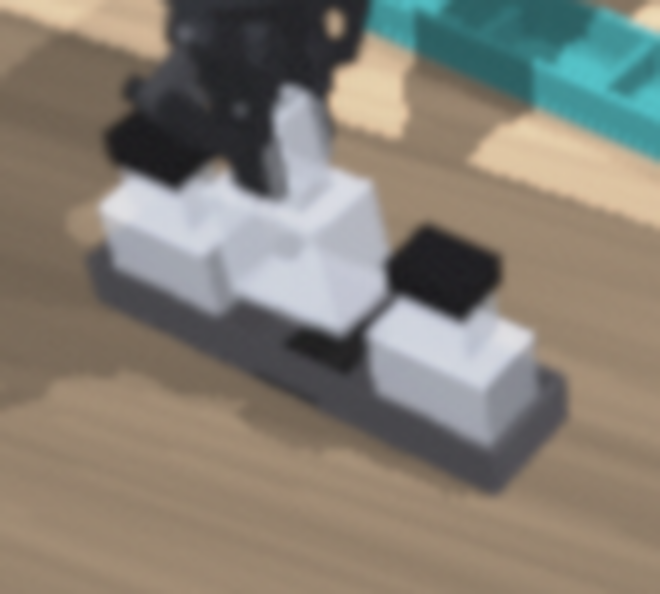

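View pics/s22w.png

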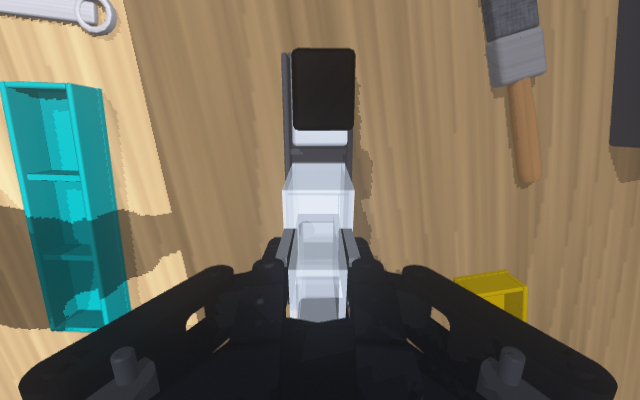

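Call:
apply_moves([
  [0, 0, 0.006, 0, -1],
  [0, 0, 0.006, 0, -1],
  [0, 0, 0.006, 0, -1],
  [0, 0, 0.006, 0, -1],
  [0, 0, 0.006, 0, -1],
  [0, 0, 0.004, 0, -1],
  [0, 0, 0.002, 0, -1],
  [0, 0, 0, 0, -1],
])

```text
t: 32.9
tool_pos: [0.5733, -0.199, 0.0924]
tool_rot: [2.384, 2.036, 0.067]
contact_force: [0.5, 0.3, -1.6]
opening: 0.0223
```

```bash
python3 ov.py s23
```

```text
base [ 0.5765 -0.1927  0.0173] zb [-0.047 -0.111  0.993] wide yaw -98.82
t 32.9 tcp [ 0.5733 -0.199   0.0924] opening 0.0223 F [ 0.5  0.3 -1.6]
x [0.156 0.987 0.029] y [ 0.987 -0.157  0.032] z [ 0.036  0.024 -0.999] q [-0.47  0.12  1.79  0.04  1.22 -0.33]
delta tool [ 0.0043  0.0003 -0.0075]
jaw now -9.04 world turn 0.19 -> tool z turn rad -0.0033
```

View pics/s23.png

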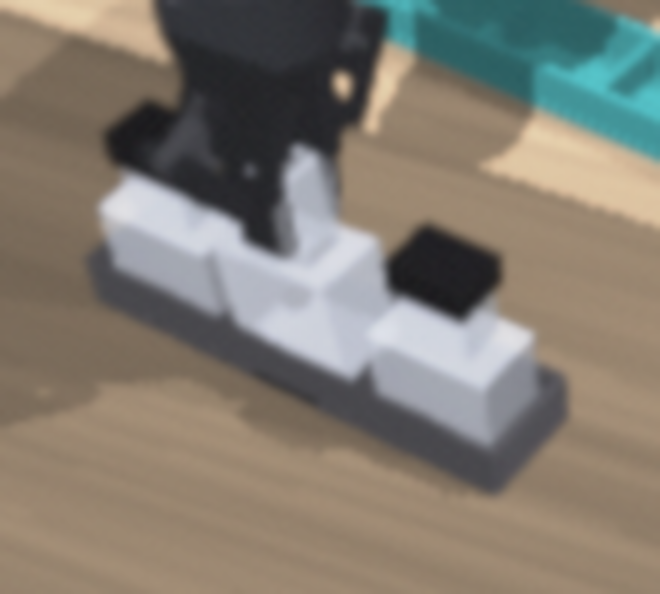

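Call:
apply_moves([
  [0, -0.001, 0.003, 0, -1],
  [0, -0.001, 0.003, 0, -1],
  [0, 0, 0.002, 0, -1],
  [0, 0, 0.002, 0, -1],
  [0, 0, 0.002, 0, -1],
  [0, 0, 0.002, 0, -1],
  [0, 0, 0.002, 0, -1],
  [0, 0, 0, 0, -1],
], grip_force=20)

```text
t: 34.0
tool_pos: [0.5729, -0.1991, 0.0859]
tool_rot: [2.384, 2.037, 0.065]
contact_force: [0.1, -0.5, -2.1]
opening: 0.0221
```

```bash
python3 ov.py s24
```

```text
base [ 0.576  -0.1928  0.0108] zb [-0.046 -0.11   0.993] wide yaw -98.8
t 34.0 tcp [ 0.5729 -0.1991  0.0859] opening 0.0221 F [ 0.1 -0.5 -2.1]
x [0.156 0.987 0.028] y [ 0.987 -0.156  0.031] z [ 0.035  0.023 -0.999] q [-0.47  0.12  1.79  0.04  1.21 -0.33]
delta tool [ 0.0046  0.0008 -0.014 ]
jaw now -9.0 world turn 0.15 -> tool z turn rad -0.0026
```

View pics/s24.png

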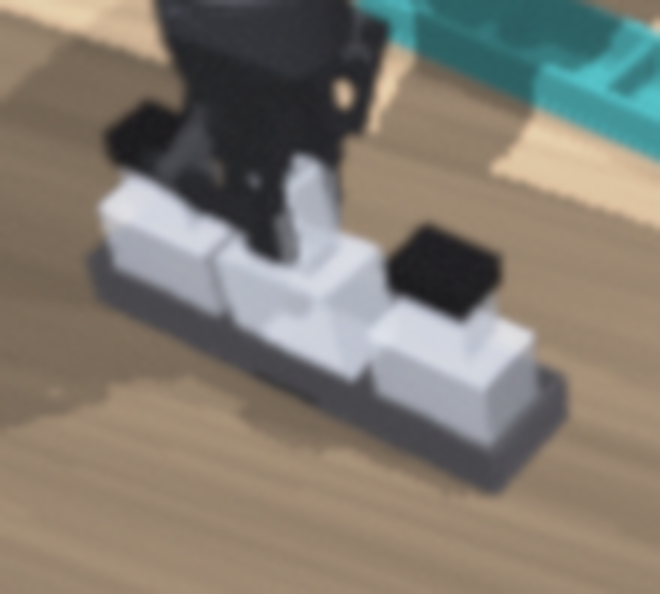

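Call:
apply_moves([
  [0, 0, 0.003, 0, -1],
  [0, 0, 0.003, 0, -1],
  [0, 0, 0.003, 0, -1],
  [0, 0, 0.003, 0, -1],
  [0, 0, 0.002, 0, -1],
  [0, 0, 0.002, 0, -1],
  [0, 0, 0.002, 0, -1],
  [0, 0, 0.002, 0, -1],
], grip_force=20)

```text
t: 35.1
tool_pos: [0.5742, -0.1993, 0.0852]
tool_rot: [-2.385, -2.04, -0.056]
contact_force: [-5.1, 2.8, 11.5]
opening: 0.0225
```

```bash
python3 ov.py s25
```

```text
base [ 0.5766 -0.1929  0.0101] zb [-0.037 -0.112  0.993] wide yaw -98.78
t 35.1 tcp [ 0.5742 -0.1993  0.0852] opening 0.0225 F [-5.1  2.8 11.5]
x [0.154 0.988 0.029] y [ 0.988 -0.155  0.021] z [ 0.026  0.025 -0.999] q [-0.47  0.13  1.78  0.04  1.22 -0.33]
delta tool [ 0.0047 -0.0006 -0.0147]
jaw now -8.93 world turn 0.08 -> tool z turn rad -0.0013
```

View pics/s25.png

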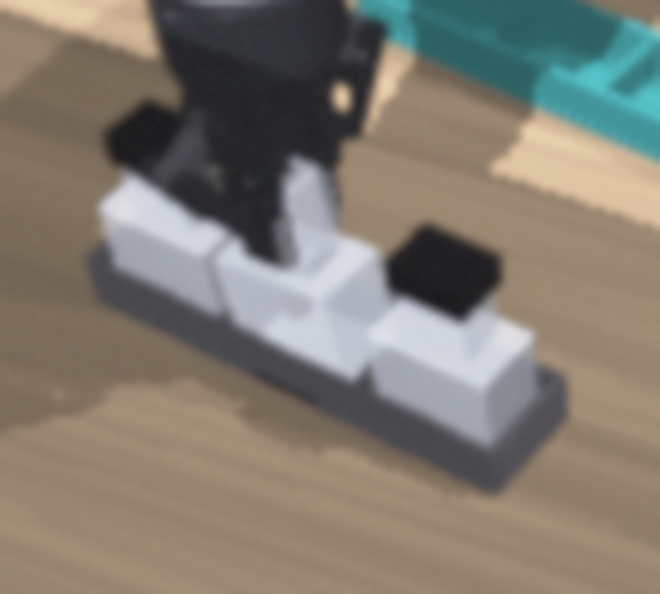

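Call:
apply_moves([
  [0, 0, -0.001, 0, -1],
  [0, 0, 0, 0, -0.4],
  [0, 0, 0, 0, -0.4],
  [0, 0, 0, 0, -0.4],
  [0, 0, 0, 0, -0.2],
  [0, 0, 0, 0, 0],
  [0, 0, 0, 0, 0.2],
  [0, 0, 0, 0, 0.2],
])

```text
t: 36.2
tool_pos: [0.5743, -0.1994, 0.0851]
tool_rot: [-2.385, -2.041, -0.057]
contact_force: [0.2, 0.3, 0.4]
opening: 0.0511
```

```bash
python3 ov.py s26
```

```text
base [ 0.5768 -0.1929  0.01  ] zb [-0.037 -0.112  0.993] wide yaw -98.78
t 36.2 tcp [ 0.5743 -0.1994  0.0851] opening 0.0511 F [0.2 0.3 0.4]
x [0.155 0.988 0.029] y [ 0.988 -0.155  0.022] z [ 0.026  0.025 -0.999] q [-0.47  0.13  1.78  0.04  1.21 -0.33]
delta tool [ 0.0047 -0.0007 -0.0148]
jaw now -8.93 world turn 0.08 -> tool z turn rad -0.0014
```

View pics/s26.png

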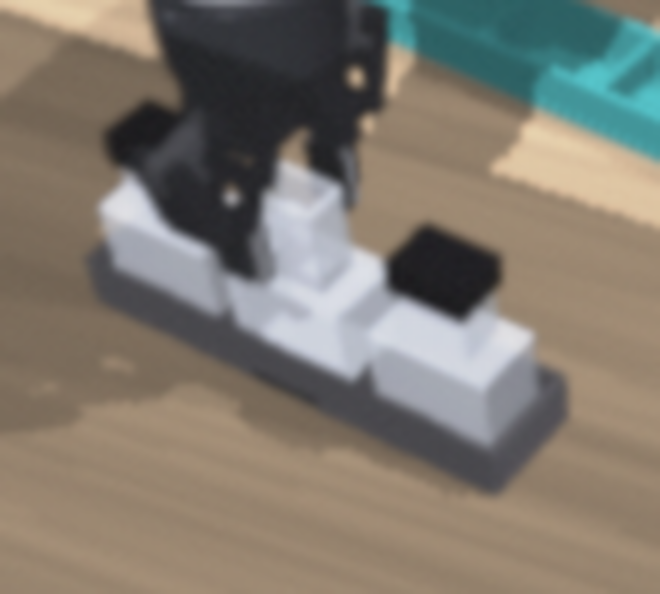

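View pics/s26w.png

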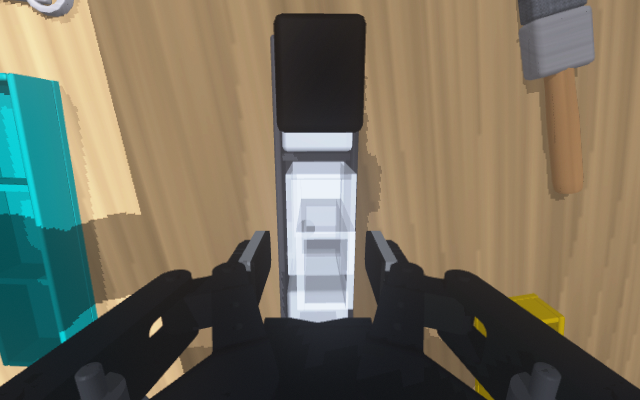

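Call:
apply_moves([
  [0, 0, -0.01, 0, 0.2],
  [0, 0, -0.015, 0, 0.2],
  [0, 0, -0.02, 0, 0.2],
  [0, 0, -0.025, 0, 0.2],
  [0, 0, -0.025, 0, 0.2],
  [0, 0, -0.025, 0, 0.2],
  [0, 0, -0.025, 0, 0.2],
  [0, 0, -0.02, 0, 0.2],
])

```text
t: 37.3
tool_pos: [0.5702, -0.204, 0.265]
tool_rot: [2.383, 2.039, 0.061]
contact_force: [0.7, 0.1, 0.2]
opening: 0.0514
```

Call:
apply_moves([
  [-0.01, -0.04, -0.01, 0, 0.2],
  [-0.01, -0.05, 0, 0, 0.2],
  [0, -0.05, 0, 0, 0.2],
  [0, -0.04, 0, 0, 0.2],
  [0, 0, 0, 0, 0.2],
  [0, 0, 0, 0, 0.2],
  [0, 0, 0, 0, 0.2],
  [0, 0, 0, 0, 0.2],
])

```text
t: 38.3
tool_pos: [0.3874, -0.1973, 0.2789]
tool_rot: [2.372, 2.032, 0.065]
contact_force: [0.2, -0.2, 0.2]
opening: 0.0514
```

```bash
python3 - <<'E'
from h import *
o=ctrl.get_obs(); print(o["t"],o["tool_pos"],o["contact_force"])
s=ctrl.get_image("scene"); p=ctrl.get_image("top")
cv2.imwrite("pics/s27.png",cv2.resize(s["img"][150:260,220:330,::-1],None,fx=6,fy=5.4,interpolation=cv2.INTER_LANCZOS4))
cv2.imwrite("pics/t27.png",cv2.resize(p["img"][150:240,310:430,::-1],None,fx=6,fy=6,interpolation=cv2.INTER_LANCZOS4))
P=np.array([at_depth(p,u,v) for v in range(165,225) for u in range(325,420) if p["range_z"][v,u]>0])
ce=np.array([.5742,-.1952]); r=np.array([np.cos(np.radians(81.15)),np.sin(np.radians(81.15))]); n=np.array([r[1],-r[0]])
Q=(P[:,:2]-ce)@np.column_stack([n,r])
for lo,hi in ((.064,.085),(.115,.15)):
    k=(P[:,2]>lo)&(P[:,2]<hi)&(abs(Q[:,1])<.038)
    print(lo,k.sum(),np.median(P[k,2]),cv2.minAreaRect((Q[k]*1000).astype(np.float32)))
print(ctrl.spot_point(s,"ball_center")[:2],ctrl.spot_point(p,"ball_center")[:2])
E
```

```text
38.3 [ 0.38735711 -0.19726562  0.27889407] [ 0.24140536 -0.19937742  0.18190655]
0.064 201 0.07396682127151655 ((1.542043685913086, 1.4048500061035156), (61.90756607055664, 39.44492721557617), 89.63568878173828)
0.115 68 0.12677576392338152 ((2.092517852783203, 1.2365684509277344), (23.45157814025879, 33.925357818603516), 0.3296631872653961)
[{'uv': [257.9, 144.6], 'confidence': 0.34}] [{'uv': [375.1, 188.3], 'confidence': 0.32}, {'uv': [365.6, 192.1], 'confidence': 0.18}]
```

View pics/s27.png

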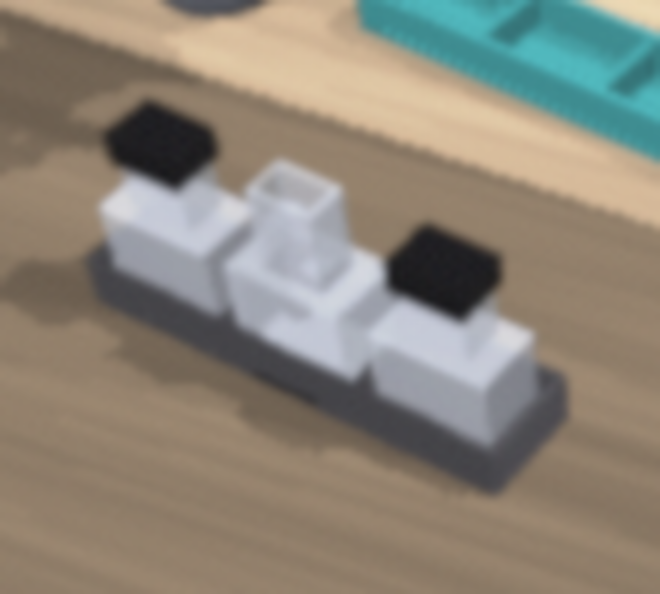

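View pics/t27.png

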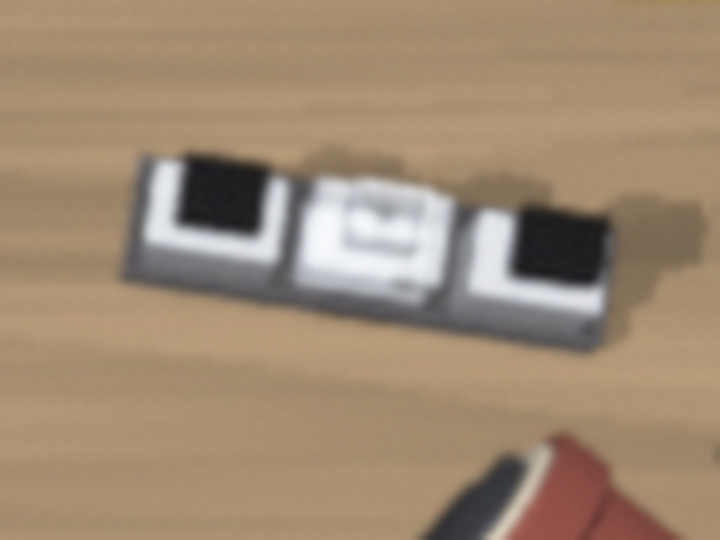

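```bash
python3 -c "
from station import ctrl
print(ctrl.finish_job())"
```

```text
the job is handed in; nothing more can be done
None
```

The job is handed in at about 38.5 s of the 53 s allowed. By my last checks the bottle stands in the empty pocket of the grey carrier with the ball at its bottom.

- **Rocking:** The moves cannot tilt the tool, so I held the neck lightly (20 N) and pushed the lower body against the plate's rim from each side. The bottle turned in the fingers each way.
    - **First lean:** about 40–44° towards the robot. The wrist camera then showed the ball on the lower ledge.
    - **Second lean:** away from the robot. The bottle slipped up onto the plate before I could measure the lean, and it was only about 12° when I looked. The ball had already dropped by then: it showed as a dot low in the body in the scene pictures before and during the carry.
- **Placing:** I stood the bottle on the plate, let go and gripped it again at 60 N. I then carried it to the carrier, lowered it until the mat pushed back with about 11 N, released it and moved the arm away.

**Last checks (top camera, arm clear, no contact force):**

| Check | Measured | Wanted |
|---|---|---|
| Bottle to pocket centre | about 2 mm | under 9 mm |
| Turn from the row direction | about 0.3° | under 0.2 rad (11°) |
| Shoulder height above the table | 74 mm | 74 mm when fully down on the mat |
| Neck to shoulder offset across the row | about 0.6 mm | near 0 when upright |

- **Capped bottles:** both look unmoved in the pictures.
- **Jar, funnel and hub:** I did not measure these again; the arm's path kept clear of them.

**What disagreed or drifted:**
- The silhouette fit of the lean was up to about 10° off near upright, so I trusted a corner fit and the top camera there.
- The tool drifted to about 5° off vertical from pressing down. The bottle therefore went into the pocket leaning about 7° and stood upright once released.
- After release the ball detector gave only low-confidence hits (0.34 or less), some clearly wrong. For the ball's final place I rely on the dot seen in the body during the carry and a dark spot near the bottom in the last top picture.

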